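# Fill the nut mill and screw its cap home

### The arm

A 6-joint arm with a two-finger parallel gripper is mounted at the origin on a cart in front of the work surface, level with it; the furniture and walls round the work are solid. World frame = base frame: x ahead of the robot, y to its left, z up, the work surface at z = 0. Lengths are in m, angles in rad, forces in N, time in s.
With the tool pointing down it reaches from about 0.275 to 0.825 m from the base axis. Payload 5.2 kg.
Tool frame: the origin (TCP) lies midway between the tips of the shut fingers; the grasp point (between the pads) lies 19 mm behind it; z points along the fingers, y is the line along which they close (so a half turn about z gives the same grasp; the last joint's range is limited). The gripper opens to 93 mm and grips with 3 to 60 N. Pads are 15 mm wide; open, the fingers measure 128 mm over their backs; the gripper's body (75 mm by 188 mm) begins 65 mm behind the grasp point.
Start: joints at [0.929, 0.259, 1.535, -0, 1.348, -0.203], TCP at [0.234, 0.498, 0.219] pointing down, gripper open.
Joint ranges: [-3.14, 3.14], [-0.91, 2.08], [0.19, 2.58], [-1.22, 4.36], [0.22, 2.71], [-3.12, 3.12]. Speed limits (rad/s): [2.57, 2.57, 3.14, 3.14, 3.14, 3.14].

### API

Orientations are given as a unit quaternion [x, y, z, w].
In Python, from bench import bot gives the robot as it stands.
- The arm moves only by the tool carry_out, never from a script. Its arguments are lists of equal length, an entry for each row: "fingers": the opening, from 0 (shut) to 1 (fully open); "offset": the shift along the tool's x, y, z scaled (see below), a list of three; "turn": the turn, a rotation vector about the tool's x, y, z scaled (see below), a list of three. In form: {"fingers": [fingers, ...], "offset": [[x, y, z], ...], "turn": [[rx, ry, rz], ...]}. A call has exactly 5 rows; each row is the pose to reach, as a shift and turn from the pose commanded when the call began, along the tool's axes at that moment; what a row does not reach only later rows make up. The controller multiplies each number of a shift by 500 mm and each number of a turn by 90 degrees. A row lasts 1/8 s, in which the tool goes at most 62.5 mm and 10.7 degrees, less where a joint would pass 70% of its speed; a pose out of reach is approached as far as the arm can. A call with a number of a shift or a turn outside -1 to 1 is refused whole. A call with a gripper value outside its range is refused whole. The fingers move at their own pace and stop on an object; "force" is the grip in N (left out, the last holds). Time passes only in rows, so rows that repeat a pose let the fingers close, or fill a call up. It gives the time, the measured TCP pose, the force, the opening and the grip force at its end, in the units of the state.
- bot.observe(): the state, without advancing time (a new reading comes with each control period).
- bot.snapshot(name): name is "side" or "top"; returns a dict with "pixels" (400x640x3 uint8, blue, green, red), "mtx" (3x3 intrinsics, pixels), "camera_from_world" (4x4, takes a point from world to camera coordinates). Camera axes: x right, y up, looking along -z (the intrinsics and any distortion apply to the point x, -y, -z); pixel columns grow to the right and rows downward; lengths in m; the calibration is good to about 2 mm. A picture is of the moment at which its call begins. There is no depth.
- bot.finish_job(): hands the job in; it is judged then, once.
The state is a dict: "t": time; "qpos": joint angles; "joint_vel": joint speeds; "joint_efforts": joint torques, N m; "position": TCP position; "eef_rot": TCP orientation; "ft_force": force on the tool from outside, world axes, zero at the start; "moment": the same for the moment, N m; "opening": opening from 0.0 (shut) to 1.0 (fully open); "grip_force": force on a finger pad.
Only numpy, scipy, OpenCV 4.12 (cv2) and the standard library are available. Lean on these libraries where they do the work, as an engineer would, in place of code of your own. Each camera call takes 0.05 s, during which the arm holds its last target. There are 200 camera calls.

### The job

Push the red lever of the nut mill's suction foot down to lock the mill to the worktop, tip the scoop of walnuts into the clear hopper, set the scoop back down upright on the worktop and put any stray walnuts from the worktop into the hopper too. Then set the red screw cap on the neck, turn it backward (anticlockwise from above) until you see its thread starts drop in, and drive it forward (clockwise) until it stops fully home, keeping the foot locked all that while. Last, flick the lever fully up again so that the filled mill can be carried away, and leave the things at the back of the worktop alone.

Things in the scene. Friction and masses are not known exactly. Their poses are not given: they have to be found in the camera images.
- mill_mouth (a point): centre of the mouth of the mill's clear hopper, at the top edge of its neck, 158 mm above the worktop; mouth 68 mm inside, 75 mm outside. z is up; the lever points along this frame's -x. The neck carries a white two-start screw thread on its outside (to 85 mm across); where its starts lie round the neck differs from run to run and is not given
- mill_floor (a point): centre of the hopper's inner floor, 48 mm above the worktop (110 mm below the mouth; upright walls). The mill is fixed: below the hopper are a round black suction foot 118 mm across and a white grinder body with a small outlet and a crank, all below 45 mm and within 95 mm of the axis
- lever_tip (a point): centre of the red end pad (22 long, 18 wide, 9 mm thick) of the suction-foot lever, 60 mm from its hinge; the pad is 18 mm wide along the hinge (this frame's y)
- lever_pivot (a point): hinge axis of the lever, 36 mm above the worktop and 52 mm from the mill's axis; the hinge runs along this frame's y, and the lever points to this frame's -x
- foot_lever (a joint): lever angle (rad): 0 = fully up, released (50 degrees above level); 0.87 = fully down and level, locked. Above 0.75 counts as locked, below 0.2 as released. It stays where it is left and takes about 5 N at its tip
- scoop_grip (a point): where to grasp the scoop's black handle (52 mm long, 18 wide, 22 high), 26 mm above the scoop's underside. x points to the pouring lip, y across, z up. The steel bowl (98 mm long, 64 wide, 32 high, open at the lip) lies ahead along x, from 23 to 121 mm. Weight about 0.14 kg plus 14 g a walnut
- scoop_lip (a point): middle of the scoop's pouring lip, 121 mm ahead of the grasp point along x and 18 mm below it; axes as there
- cap_grip (a point): centre of the bar grip on top of the red screw cap: bar 62 mm long (along x), 16 thick (y), 24 high; 44 mm above the cap's lower rim (cap 95 mm across, 56 high, 0.11 kg). With the cap on the neck this point is above the mouth by: 28 to 35 mm with the lugs on top of the thread; 24.5 mm once the thread starts have dropped in; 18 mm fully home
- cap_rim (a point): centre of the cap's lower rim. Two lugs inside the skirt ride on the thread; a plug 64 mm across guides the cap in the mouth. Turned backward (half a turn at most) the lugs climb the thread, fall off its ends and the cap drops up to 10 mm; a rib then stops it turning further back. Forward from there about 140 degrees to the home stop. Turned forward without having dropped it jams on a rib
- walnut_1_center (a point): centre of a walnut, 32 mm long along its x, 27 mm thick, 14 g, lying in the scoop at the start (may be absent)
- walnut_2_center (a point): centre of a walnut, 32 mm long along its x, 27 mm thick, 14 g, lying in the scoop at the start (may be absent)
- walnut_3_center (a point): centre of a walnut, 32 mm long along its x, 27 mm thick, 14 g, lying in the scoop at the start (may be absent)
- walnut_4_center (a point): centre of a walnut, 32 mm long along its x, 27 mm thick, 14 g, lying in the scoop at the start (may be absent)
- walnut_5_center (a point): centre of a walnut, 32 mm long along its x, 27 mm thick, 14 g, lying loose on the worktop at the start (may be absent)
- walnut_6_center (a point): centre of a walnut, 32 mm long along its x, 27 mm thick, 14 g, lying loose on the worktop at the start (may be absent)
- walnut_7_center (a point): centre of a walnut, 32 mm long along its x, 27 mm thick, 14 g, lying loose on the worktop at the start (may be absent)
- honey_jar: honey jar at the back of the worktop, 58x62x86 mm, origin under its centre; leave it alone. Over the back of the worktop hangs a wall cabinet: its underside is 0.46 m up, its front 0.61 m ahead of the robot base; to the right a wall-high panel stands at y = -0.35 m
- food_tin: blue and yellow food tin at the back, 75x75x110 mm; leave it alone
- salt_shaker: salt shaker at the back, 44x44x90 mm; leave it alone
Mind the look-alikes: they are no part of the job. What is shaped like the part that bears walnut_7_center but pink or yellow is not meant.

How it is judged:
On the way, in this order (a step that is already met when the one before it is completed fails the run):
1. the foot lever is pushed down and locked (value of joint foot_lever above 0.75 rad), for 0.2 s.
2. the scoop is tipped over the mouth of the locked mill (value of joint foot_lever above 0.75 rad and angle between scoop_grip's own z axis and vertical above 0.6 rad and horizontal distance between scoop_lip and mill_mouth below 0.07 m and height (world z) of scoop_lip above 0.12 m), for 0.2 s.
3. every walnut is in the hopper and the scoop stands upright on the worktop (horizontal distance between each of walnut_1_center, walnut_2_center, walnut_3_center, walnut_4_center, walnut_5_center, walnut_6_center, walnut_7_center and mill_mouth below 0.036 m and z of each of walnut_1_center, walnut_2_center, walnut_3_center, walnut_4_center, walnut_5_center, walnut_6_center, walnut_7_center in the frame of mill_mouth below -0.005 m and angle between scoop_grip's own z axis and vertical below 0.12 rad and height (world z) of scoop_grip between 0.018 and 0.034 m), for 0.2 s.
4. the cap's thread starts have dropped in, the foot locked (value of joint foot_lever above 0.75 rad and horizontal distance between cap_grip and mill_mouth below 0.008 m and angle between cap_grip's own z axis and vertical below 0.06 rad and z of cap_grip in the frame of mill_mouth below 0.0265 m), for 0.1 s.
5. the cap is driven fully home, the foot still locked (value of joint foot_lever above 0.75 rad and horizontal distance between cap_grip and mill_mouth below 0.008 m and angle between cap_grip's own z axis and vertical below 0.06 rad and z of cap_grip in the frame of mill_mouth below 0.02 m), for 0.2 s.
At the end, for the whole second after the job is handed in: The cap sits level on the neck, driven home (within about 2 mm of its lowest height, within 8 mm of the axis); every walnut is inside the hopper; the scoop stands upright on the worktop; the lever is up (within 0.2 rad of its upper stop) (all of step 3 and value of joint foot_lever below 0.2 rad and horizontal distance between cap_grip and mill_mouth below 0.008 m and angle between cap_grip's own z axis and vertical below 0.06 rad and z of cap_grip in the frame of mill_mouth below 0.02 m); the robot touches nothing.
It fails at once if the foot is unlocked while the cap sits on the neck but is not yet home (value of joint foot_lever below 0.6 rad and horizontal distance between cap_grip and mill_mouth below 0.012 m and z of cap_grip in the frame of mill_mouth between 0.022 and 0.037 m).
It fails at once if a thing at the back of the worktop is shoved away (distance of any of honey_jar, food_tin, salt_shaker from where it was at the start of the episode above 0.03 m).
Of walnut_1, walnut_2, walnut_3, walnut_4 only 2 to 4 are there at a start; the rules pass over those that are not, and their reading is None.
Of walnut_5, walnut_6, walnut_7 only 1 to 3 are there at a start; the rules pass over those that are not, and their reading is None.
At some moment in a run one of screw_cap, scoop may be knocked a few centimetres aside while the robot is not near it.
It also fails if it takes over 210 s, if anything falls off the work surface, if the arm or the gripper's body presses on something with over 40 N, if the wrist force passes 120 N, or if a joint passes its speed limit or range.

## Working session

There is one attempt and no reset: what is moved stays moved. The work goes in short steps, Python scripts to look and compute and a tool call to move; the robot and the scene stay as the last step left them, time stands still between calls to the robot, and variables do not carry over. Pictures are saved under pics/ and viewed, at most 14 in all, crops included, and the job is handed in when it is done.

Besides the shell and the picture viewer there is one more tool, called as name(argument=value, ...) on one line, values as JSON. carry_out: Moves the arm, as the interface text tells. Shifts and turns lie within -1 to 1; 1 stands for 500 mm of shift or 90 degrees of turn. Its arguments: {"type":"object","properties":{"fingers":{"type":"array","items":{"type":"number"}},"offset":{"type":"array","items":{"type":"array","items":{"type":"number"}}},"turn":{"type":"array","items":{"type":"array","items":{"type":"number"}}},"force":{"type":"number"}},"required":["fingers","offset","turn"]}

```bash
ls; mkdir -p pics; python3 - <<'E'
from bench import bot
import cv2
s=bot.observe()
print({k:s[k] for k in('t','position','eef_rot','opening','ft_force')})
for n in('side','top'):
    d=bot.snapshot(n); cv2.imwrite(f'pics/{n}0.png',d['pixels']); print(n,d['mtx'],d['camera_from_world'],[k for k in d])
E
```

```text
pics
{'t': 0.0, 'position': array([0.23331546, 0.49744555, 0.2178231 ]), 'eef_rot': array([ 2.17645945e-01,  9.76027352e-01, -8.49654090e-04, -3.60201752e-04]), 'opening': 0.9989593800946392, 'ft_force': array([0.12949769, 0.0779505 , 0.58930792])}
side [[481.31771841   0.         321.55736707]
 [  0.         481.31771841 204.06230327]
 [  0.           0.           1.        ]] [[-0.99355263 -0.11327221 -0.00475265  0.52616464]
 [ 0.0568656  -0.53417887  0.84345672 -0.17305948]
 [-0.09807897  0.83774838  0.53717611 -1.04413983]
 [ 0.          0.          0.          1.        ]] ['pixels', 'mtx', 'camera_from_world']
top [[389.57058853   0.         322.71430817]
 [  0.         389.57058853 198.89826213]
 [  0.           0.           1.        ]] [[-0.02365174 -0.99924436 -0.03084327 -0.05788509]
 [ 0.98226155 -0.02896826  0.18526491 -0.55326618]
 [-0.18601839 -0.02591432  0.98220446 -0.85923486]
 [ 0.          0.          0.          1.        ]] ['pixels', 'mtx', 'camera_from_world']
```

View pics/side0.png

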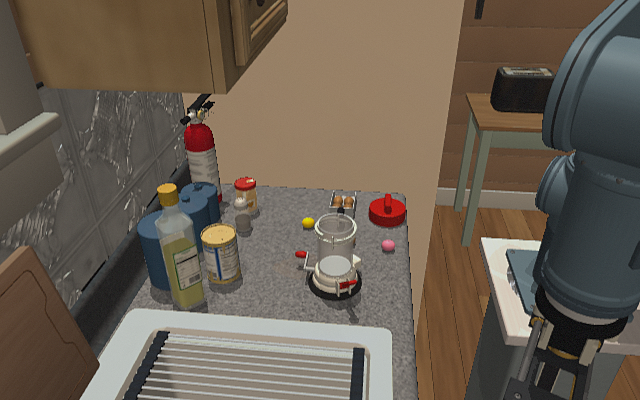

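View pics/top0.png

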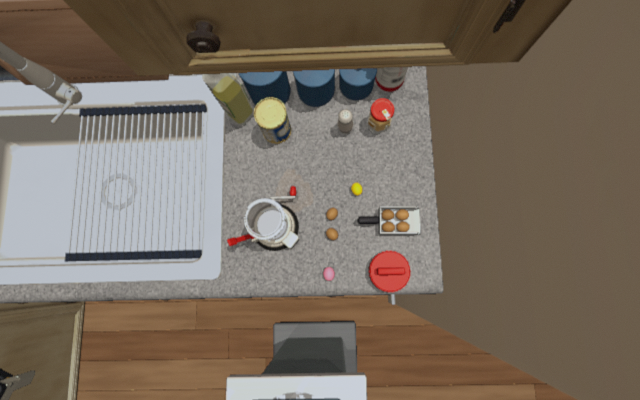

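The side view shows the mill at (335,260) with its lever pad at (347,284). The top view shows the mill mouth at about (266,219), the lever pad at (238,240), stray walnuts at (332,214) and (331,234), the scoop with four nuts at (400,220), its handle at (368,220), and the cap at (390,271) with its bar along the image x. The pink and yellow ones are decoys.

```bash
cat > h.py <<'E'
from bench import bot
import cv2, numpy as np
from scipy.spatial.transform import Rotation as R
def snap(n): return bot.snapshot(n)
def ray(d,uv):
    M=d['camera_from_world']; Rm,t=M[:3,:3],M[:3,3]
    c=-Rm.T@t; x,y,_=np.linalg.inv(d['mtx'])@[uv[0],uv[1],1]
    return c, Rm.T@np.array([x,-y,-1])
def onz(d,uv,z):
    c,v=ray(d,uv); return c+v*(z-c[2])/v[2]
def proj(d,p):
    M=d['camera_from_world']; q=M[:3,:3]@p+M[:3,3]
    u=d['mtx']@[q[0],-q[1],-q[2]]; return u[:2]/u[2]
def two(d1,u1,d2,u2):
    c1,v1=ray(d1,u1);c2,v2=ray(d2,u2)
    s=np.linalg.lstsq(np.c_[v1,-v2],c2-c1,rcond=None)[0]
    a,b=c1+s[0]*v1,c2+s[1]*v2; return (a+b)/2,np.linalg.norm(a-b)
def blobs(img,lo,hi,amin=20,roi=None):
    h=cv2.cvtColor(img,cv2.COLOR_BGR2HSV)
    m=cv2.inRange(h,np.array(lo),np.array(hi))
    if lo[0]<0: m=cv2.inRange(h,np.array([0,lo[1],lo[2]]),np.array(hi))|cv2.inRange(h,np.array([180+lo[0],lo[1],lo[2]]),np.array([180,hi[1],hi[2]]))
    if roi: k=np.zeros_like(m); k[roi[1]:roi[3],roi[0]:roi[2]]=1; m*=k
    cs,_=cv2.findContours(m,cv2.RETR_EXTERNAL,cv2.CHAIN_APPROX_NONE)
    return [(cv2.contourArea(c),cv2.minAreaRect(c),c) for c in cs if cv2.contourArea(c)>=amin]
def crop(img,x0,y0,x1,y1,f,name): cv2.imwrite(f'pics/{name}.png',cv2.resize(img[y0:y1,x0:x1],None,fx=f,fy=f,interpolation=cv2.INTER_CUBIC))
E
python3 - <<'E'
from h import *
T=snap('top');S=snap('side')
crop(T['pixels'],220,160,440,310,3.6,'tc0'); crop(S['pixels'],280,180,420,310,4.5,'sc0')
r=lambda b:(round(b[0]),np.round(b[1][0],1),np.round(b[1][1],1),round(b[1][2]))
print('red top');[print(r(b)) for b in blobs(T['pixels'],[-6,150,80],[6,255,255],15,(220,160,440,310))]
print('red side');[print(r(b)) for b in blobs(S['pixels'],[-6,150,80],[6,255,255],15,(280,180,420,310))]
print('brown');
for b in blobs(T['pixels'],[7,110,60],[18,255,255],15,(220,160,440,310)): print(r(b), onz(T,b[1][0],.0135).round(3))
E
```

```text
red top
(1264, array([389., 271.]), array([40., 40.]), 90)
(102, array([239.7, 239.3]), array([ 6.8, 25. ]), 76)
(38, array([292.5, 190.5]), array([9., 5.]), 90)
red side
(60, array([347.9, 283.9]), array([ 5.7, 17.2]), 77)
(48, array([300., 254.]), array([ 6., 10.]), 90)
(840, array([387., 210.]), array([32., 36.]), 90)
brown
(2018, array([312., 302.]), array([ 14., 184.]), 90) [ 0.316 -0.041  0.013]
(90, array([331.8, 233.8]), array([12. ,  9.9]), 45) [ 0.473 -0.091  0.013]
(74, array([402.5, 226. ]), array([ 8., 11.]), 90) [ 0.487 -0.26   0.013]
(76, array([387.9, 226.7]), array([11.2,  9.4]), 27) [ 0.486 -0.226  0.013]
(89, array([402. , 214.5]), array([10.6, 10.6]), 45) [ 0.515 -0.261  0.013]
(82, array([387.5, 214. ]), array([10., 11.]), 90) [ 0.517 -0.226  0.013]
(83, array([332. , 213.5]), array([11., 10.]), 90) [ 0.522 -0.093  0.013]
```

View pics/tc0.png

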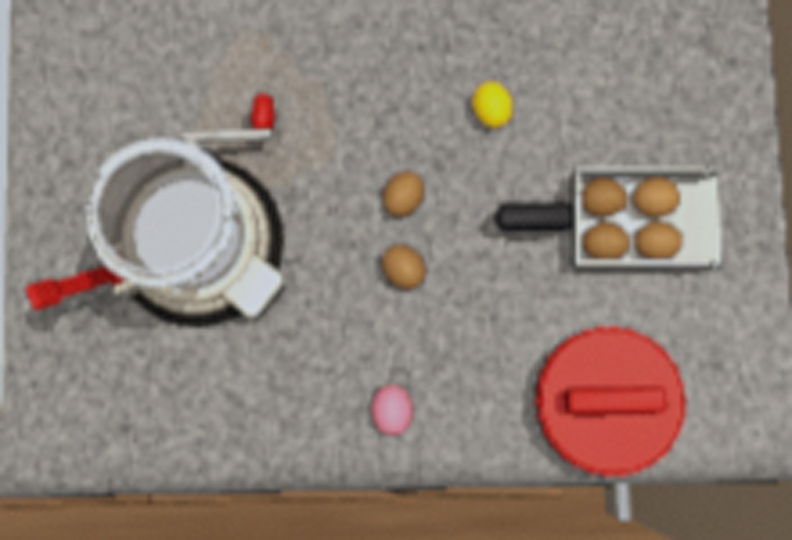

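View pics/sc0.png

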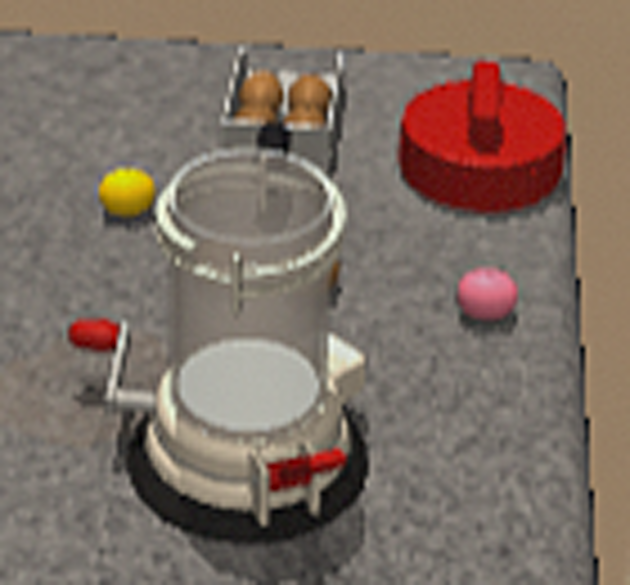

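```bash
python3 - <<'E'
from h import *
T=snap('top');S=snap('side')
print('mouth top',onz(T,(264.9,218.9),.155),'side',onz(S,(336.2,223.8),.158), two(T,(264.9,218.9),S,(336.2,223.8)))
print('lever tip',two(T,(231.5,241.5),S,(352.5,282.5)))
for p in ([.0,0,0],):pass
# floor & foot checks
print('floor side',onz(S,(280+249/4.5,180+388/4.5),.048),'floor top',onz(T,(220+186/3.6,160+228/3.6),.048))
# bar of cap: brighter/darker edges
h=T['pixels'][262:282,370:410]; 
print('bar top',onz(T,(220+617/3.6,160+400/3.6),.056),'ends',onz(T,(220+567/3.6,160+402/3.6),.056),onz(T,(220+665/3.6,160+399/3.6),.056))
print('cap rim top disk',onz(T,(389,271),.025))
g=cv2.cvtColor(T['pixels'],cv2.COLOR_BGR2GRAY)
b=blobs(T['pixels'],[0,0,0],[180,255,60],15,(350,205,385,235)); print([(x[0],x[1]) for x in b])
for x in b: print('handle',onz(T,x[1][0],.026))
for c in((577,172),(718,178),(718,266),(577,266),(577,217),(718,222),(500,217)): print(c,onz(T,(220+c[0]/3.6,160+c[1]/3.6),.03).round(4))
E
```

```text
mouth top [0.49351916 0.04441159 0.155     ] side [0.49337178 0.0520359  0.158     ] (array([0.49388243, 0.04478138, 0.15292554]), np.float64(0.00014055205005548694))
lever tip (array([0.45451552, 0.13289963, 0.07815333]), np.float64(0.001975609114625671))
floor side [0.49396058 0.05182112 0.048     ] floor top [0.49776018 0.04760472 0.048     ]
bar top [ 0.38205113 -0.22210199  0.056     ] ends [ 0.38156576 -0.19116637  0.056     ] [ 0.38195652 -0.25171765  0.056     ]
cap rim top disk [ 0.38242687 -0.22101925  0.025     ]
[(121.5, ((368.0, 219.5), (7.0, 20.0), 90.0))]
handle [ 0.50342619 -0.17799148  0.026     ]
(577, 172) [ 0.5301 -0.2079  0.03  ]
(718, 178) [ 0.5234 -0.2997  0.03  ]
(718, 266) [ 0.4658 -0.2957  0.03  ]
(577, 266) [ 0.4682 -0.2047  0.03  ]
(577, 217) [ 0.5003 -0.2064  0.03  ]
(718, 222) [ 0.4944 -0.2977  0.03  ]
(500, 217) [ 0.5016 -0.1561  0.03  ]
```

```bash
python3 - <<'E'
from h import *
T=snap('top');S=snap('side')
a=np.linspace(0,2*np.pi,60)
def ov(D,x0,y0,x1,y1,f,c):
    im=cv2.resize(D['pixels'][y0:y1,x0:x1],None,fx=f,fy=f,interpolation=cv2.INTER_CUBIC)
    for r,z,col in((.034,.158,(0,255,0)),(.0375,.158,(255,0,255)),(.059,.0,(255,255,0)),(.034,.048,(0,200,255))):
        p=np.array([proj(D,np.array([c[0]+r*np.cos(t),c[1]+r*np.sin(t),z])) for t in a])
        p=((p-[x0,y0]+.5)*f-.5).astype(int)
        for q in p: cv2.circle(im,tuple(map(int,q)),1,col,-1)
    return im
c=(.4935,.0465)
A=ov(T,222,175,307,260,5,c);B=ov(S,295,210,370,295,5,c)
cv2.imwrite('pics/ov.png',np.hstack([A,B]))
E
```

```text
(no output)
```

View pics/ov.png

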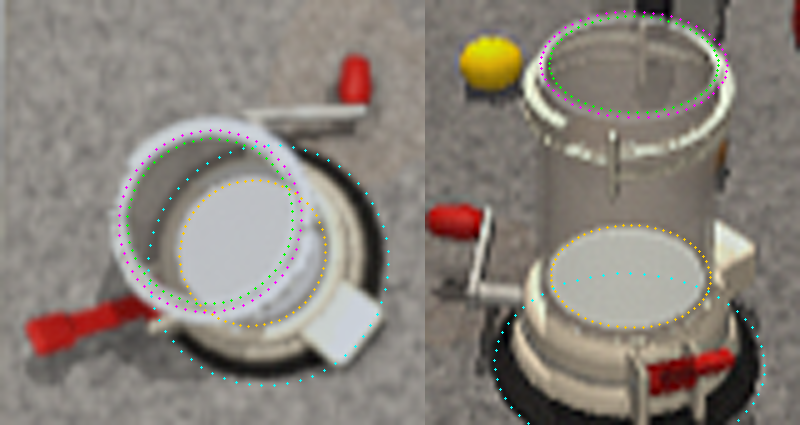

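The overlay matches the rim and floor: mouth is about (0.494, 0.0465), with the lever pointing about 114.6° in world. Next is a planner for the move numbers.

```bash
cat >> h.py <<'E'
def down(ang): # tool pointing down, tool y at world azimuth ang (deg)
    a=np.radians(ang); y=np.array([np.cos(a),np.sin(a),0]); z=np.array([0,0,-1.])
    return R.from_matrix(np.c_[np.cross(y,z),y,z])
def near(ang,s=None): # choose of ang, ang+180 the one nearer
    s=s or bot.observe(); y=R.from_quat(s['eef_rot']).as_matrix()[:,1]; c=np.degrees(np.arctan2(y[1],y[0]))
    return min((ang,ang+180,ang-180),key=lambda q:abs((q-c+180)%360-180))
def plan(p,rot=None,base=None):
    s=bot.observe(); p0,R0=base or (s['position'],R.from_quat(s['eef_rot']))
    o=R0.inv().apply(np.array(p)-p0)/.5
    t=np.zeros(3) if rot is None else (R0.inv()*rot).as_rotvec()/(np.pi/2)
    print('plan',o.round(3).tolist(),t.round(3).tolist())
def st():
    s=bot.observe(); y=R.from_quat(s['eef_rot']).as_matrix()
    print(round(s['t'],2),'p',s['position'].round(4),'yaz',np.degrees(np.arctan2(y[1,1],y[0,1])).round(1),'z',y[:,2].round(3),'F',s['ft_force'].round(1),'op',round(s['opening'],3),'g',round(s['grip_force'],1),'q',s['qpos'].round(2))
MX,MY=.494,.0465
u=np.array([np.cos(np.radians(114.6)),np.sin(np.radians(114.6)),0])
C=np.array([MX,MY,0])
E
python3 -c "
from h import *
p=C+u*.096+[0,0,.13]; print(p); a=near(24.6); print(a); plan(p,down(a))"
```

```text
[0.45403704 0.13378667 0.13      ]
24.6
plan [-0.708, -0.472, 0.177] [-0.0, 0.0, 0.447]
```

carry_out(fingers=[0,0,0,0,0], offset=[[-0.12,-0.08,0.03],[-0.24,-0.16,0.06],[-0.36,-0.24,0.09],[-0.48,-0.32,0.12],[-0.6,-0.4,0.15]], turn=[[0,0,0.1],[0,0,0.2],[0,0,0.3],[0,0,0.4],[0,0,0.447]])

```text
t: 1.02
position: [0.3929, 0.2345, 0.155]
eef_rot: [0.541, 0.841, 0.0, 0.0]
ft_force: [1.8, 0.3, -0.3]
opening: 0.511
grip_force: 0.0
```

```bash
python3 -c "
from h import *
st();a=24.6;plan(C+u*.096+[0,0,.12],down(a));
b=down(a)
print(b.inv().apply(u))"
```

```text
1.02 p [0.3929 0.2345 0.155 ] yaz 24.5 z [ 0.001  0.    -1.   ] F [ 1.8  0.3 -0.3] op 0.511 g 0.0 q [ 0.29  0.15  1.84  0.    1.15 -0.13]
plan [-0.234, 0.028, 0.07] [0.001, 0.0, -0.002]
[1.00000000e+00 2.24747431e-16 0.00000000e+00]
```

carry_out(fingers=[0,0,0,0,0], offset=[[-0.12,0.014,0],[-0.234,0.028,0.02],[-0.234,0.028,0.07],[-0.234,0.028,0.07],[-0.234,0.028,0.07]], turn=[[0,0,0],[0,0,0],[0,0,0],[0,0,0],[0,0,0]])

```text
t: 1.65
position: [0.4535, 0.1361, 0.1206]
eef_rot: [0.54, 0.842, 0.0, 0.0]
ft_force: [0.1, 0.3, 0.4]
opening: 0.009
grip_force: 0.0
```

```bash
python3 -c "
from h import *
st();plan(C+u*.098+[0,0,.09]);plan(C+u*.110+[0,0,.037]);
T=snap('top');S=snap('side')
cv2.imwrite('pics/lev.png',np.hstack([cv2.resize(T['pixels'][170:270,210:310],None,fx=4,fy=4),cv2.resize(S['pixels'][210:310,290:390],None,fx=4,fy=4)]))"
```

```text
1.65 p [0.4535 0.1361 0.1206] yaz 24.7 z [ 0.  0. -1.] F [0.1 0.3 0.4] op 0.009 g 0.0 q [ 0.06  0.22  1.85  0.    1.07 -0.38]
plan [-0.001, -0.001, 0.061] [0.0, 0.0, 0.0]
plan [0.023, -0.001, 0.167] [0.0, 0.0, 0.0]
```

View pics/lev.png

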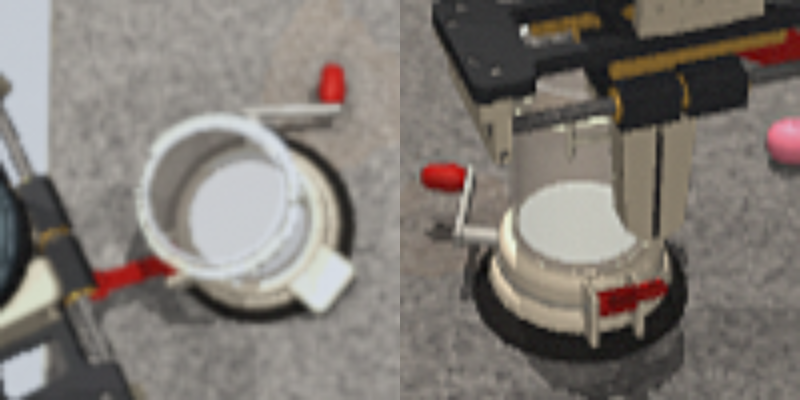

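The side crop shows the shut fingers at (650,235), directly above the red lever pad at about (650,290). I'll press down along the lever's arc.

carry_out(fingers=[0,0,0,0,0], offset=[[0,0,0.06],[0.008,0,0.1],[0.016,0,0.135],[0.022,0,0.164],[0.022,0,0.168]], turn=[[0,0,0],[0,0,0],[0,0,0],[0,0,0],[0,0,0]])

```text
t: 2.38
position: [0.4504, 0.1468, 0.0394]
eef_rot: [0.539, 0.842, 0.001, 0.002]
ft_force: [-10.6, -1.1, 39.3]
opening: 0.009
grip_force: 19.7
```

carry_out(fingers=[0,0,0,0,0], offset=[[0,0,0],[0,0,0],[0,0,0],[0,0,-0.1],[0.1,0,-0.25]], turn=[[0,0,0],[0,0,0],[0,0,0],[0,0,0],[0,0,0]])

```text
t: 3.0
position: [0.4351, 0.1771, 0.1401]
eef_rot: [0.541, 0.841, 0.0, 0.001]
ft_force: [0.1, 0.7, -0.2]
opening: 0.005
grip_force: 0.0
```

```bash
python3 -c "
from h import *
st()
T=snap('top');S=snap('side')
for D,roi in((T,(220,200,275,270)),(S,(320,260,400,330))):
  for b in blobs(D['pixels'],[-6,150,80],[6,255,255],15,roi): print(b[0],b[1])
for n,D in(('top',T),('side',S)): print(n,proj(D,C+u*.112+[0,0,.036]),'up',proj(D,C+u*.0906+[0,0,.082]),'piv',proj(D,C+u*.052+[0,0,.036]))
g=near(-3); print(g); plan([.502,-.181,.12],down(g))
"
```

```text
3.0 p [0.4351 0.1771 0.1401] yaz 24.6 z [ 0.001 -0.    -1.   ] F [ 0.1  0.7 -0.2] op 0.005 g 0.0 q [ 0.15  0.19  1.84 -0.    1.12 -0.28]
121.5 ((238.19740295410156, 241.47503662109375), (6.706749439239502, 28.596832275390625), 62.241458892822266)
173.0 ((348.9000549316406, 295.300048828125), (29.96331024169922, 9.391485214233398), 63.43495178222656)
top [229.57082726 246.56195315] up [232.84524711 240.96748372] piv [252.87888844 235.26499091]
side [354.5311753  304.20389186] up [351.2692269  279.47643407] piv [343.89432355 284.52549631]
-3
plan [-0.71, -0.186, 0.048] [0.008, -0.0, 0.309]
```

The lever reads level from the pad positions. Next is the scoop, after re-checking its pose and rising to clear the mill.

carry_out(fingers=[0,0.3,0.6,0.6,0.6], offset=[[0,0,-0.12],[0,0,-0.24],[-0.12,-0.03,-0.24],[-0.24,-0.06,-0.24],[-0.36,-0.09,-0.24]], turn=[[0,0,0],[0,0,0],[0,0,0.1],[0,0,0.2],[0,0,0.309]])

```text
t: 3.72
position: [0.4687, -0.0063, 0.2584]
eef_rot: [0.727, 0.686, 0.0, 0.001]
ft_force: [0.6, 0.2, -0.4]
opening: 0.386
grip_force: 0.0
```

```bash
cat >> h.py <<'E'
def scoop():
    T=snap('top')
    b=max(blobs(T['pixels'],[0,0,0],[180,255,60],60,(345,195,390,245)),key=lambda b:b[0])
    print('handle px',b[0],b[1],'pos',onz(T,b[1][0],.03).round(4))
    for w in blobs(T['pixels'],[7,110,60],[18,255,255],30,(300,180,435,260)): print('nut',np.round(w[1][0],1),onz(T,w[1][0],.0135).round(4))
E
python3 -c "
from h import *
st();scoop();plan([.502,-.181,.12],down(-3))"
```

```text
3.73 p [ 0.4687 -0.0063  0.2584] yaz -3.3 z [ 0.002 -0.    -1.   ] F [ 0.6  0.2 -0.4] op 0.386 g 0.0 q [-0.25  0.08  1.65 -0.    1.41 -0.19]
handle px 120.0 ((368.0, 219.5), (7.0, 20.0), 90.0) pos [ 0.5029 -0.1776  0.03  ]
nut [331.8 233.8] [ 0.4732 -0.0912  0.0135]
nut [402.5 226. ] [ 0.4872 -0.2605  0.0135]
nut [387.5 226. ] [ 0.4881 -0.2248  0.0135]
nut [401.5 214. ] [ 0.5161 -0.2598  0.0135]
nut [387. 214.] [ 0.5171 -0.2252  0.0135]
nut [332.  213.5] [ 0.5221 -0.0931  0.0135]
plan [-0.327, 0.086, 0.278] [0.001, 0.004, -0.012]
```

carry_out(fingers=[0.55,0.55,0.55,0.55,0.55], offset=[[-0.12,0.03,0],[-0.24,0.06,0.05],[-0.324,0.08,0.15],[-0.324,0.083,0.25],[-0.324,0.083,0.28]], turn=[[0,0,0],[0,0,0],[0,0,0],[0,0,0],[0,0,0]])

```text
t: 4.4
position: [0.4988, -0.1681, 0.1147]
eef_rot: [0.726, 0.687, -0.001, -0.003]
ft_force: [-0.3, 0.5, 0.8]
opening: 0.552
grip_force: 0.0
```

```bash
python3 -c "
from h import *
st();plan([.502,-.180,.008],down(-3))
T=snap('top');print([ (b[0],b[1]) for b in blobs(T['pixels'],[7,110,60],[18,255,255],20,(360,190,435,260))])"
```

```text
4.4 p [ 0.4988 -0.1681  0.1147] yaz -3.2 z [-0.006  0.003 -1.   ] F [-0.3  0.5  0.8] op 0.552 g 0.0 q [-0.54  0.32  1.73 -0.    1.1  -0.48]
plan [-0.024, 0.009, 0.213] [-0.004, -0.002, -0.002]
[(29.0, ((400.2000427246094, 216.60003662109375), (8.9442720413208, 4.472135543823242), 26.56505012512207))]
```

carry_out(fingers=[0.55,0.55,0.55,0.55,0.55], offset=[[-0.024,0.008,0.05],[-0.024,0.008,0.13],[-0.024,0.008,0.2],[-0.024,0.008,0.21],[-0.024,0.008,0.21]], turn=[[0,0,0],[0,0,0],[0,0,0],[0,0,0],[0,0,0]])

```text
t: 5.08
position: [0.5057, -0.1815, 0.0148]
eef_rot: [0.726, 0.688, 0.0, 0.001]
ft_force: [0.6, 0.6, 0.5]
opening: 0.555
grip_force: 0.0
```

carry_out(fingers=[0,0,0,0,0], offset=[[0,0,0],[0,0,0],[0,0,0],[0,0,0],[0,0,0]], turn=[[0,0,0],[0,0,0],[0,0,0],[0,0,0],[0,0,0]], force=35)

```text
t: 5.7
position: [0.5042, -0.1815, 0.0133]
eef_rot: [0.726, 0.687, -0.0, -0.0]
ft_force: [-1.9, 1.8, 4.9]
opening: 0.191
grip_force: 34.9
```

```bash
python3 -c "
from h import *
st()"
```

```text
5.7 p [ 0.5042 -0.1815  0.0133] yaz -3.2 z [-0.  0. -1.] F [-1.9  1.8  4.9] op 0.191 g 34.9 q [-0.55  0.46  1.81 -0.    0.87 -0.5 ]
```

carry_out(fingers=[0,0,0,0,0], offset=[[0,0,-0.04],[0,0,-0.12],[0,0,-0.22],[0,0,-0.33],[0,0,-0.42]], turn=[[0,-0.02,0],[0,-0.06,0],[0,-0.1,0],[0,-0.14,0],[0,-0.16,0]])

```text
t: 6.32
position: [0.5043, -0.1808, 0.2246]
eef_rot: [0.72, 0.682, -0.091, 0.087]
ft_force: [0.2, 0.3, -3.1]
opening: 0.192
grip_force: 34.9
```

```bash
cat >> h.py <<'E'
def rows(ps,rots=None,base=None):
    s=bot.observe(); p0,R0=base or (s['position'],R.from_quat(s['eef_rot']))
    print('offset',[ (R0.inv().apply(np.array(p)-p0)/.5).round(3).tolist() for p in ps])
    if rots: print('turn',[ ((R0.inv()*r).as_rotvec()/(np.pi/2)).round(3).tolist() for r in rots])
def pour(th,lip): # TCP pose for scoop tilt th (deg) with lip at point
    d=np.array([-.055,-.9985,0]); h=np.radians(th)
    p=np.array(lip)-d*(.121*np.cos(h)-.0053*np.sin(h))+[0,0,.121*np.sin(h)+.0053*np.cos(h)]
    return p, down(-3.2)*R.from_rotvec([0,h,0])
E
python3 -c "
from h import *
st()
for th in (-14,0,30,65): print(th,pour(th,[MX,MY+.012,.168])[0].round(3))
s=bot.observe();p0=s['position']
e=pour(-14,[MX,MY+.02,.29])[0]; print(e)
f=[.04,.11,.20,.31,.43]
rows([p0+(e-p0)*k for k in f],[down(-3.2)*R.from_rotvec([0,np.radians(-14),0])]*5)
"
```

```text
6.33 p [ 0.5043 -0.1808  0.2246] yaz -3.1 z [-0.013 -0.249 -0.968] F [ 0.2  0.3 -3.1] op 0.192 g 34.9 q [-0.39  0.2   1.62 -0.25  1.24 -0.26]
-14 [0.501 0.177 0.144]
0 [0.501 0.179 0.173]
30 [0.5   0.16  0.233]
65 [0.497 0.105 0.28 ]
[0.50052784 0.18500994 0.26587002]
offset [[0.027, -0.002, -0.01], [0.076, -0.005, -0.029], [0.137, -0.01, -0.052], [0.213, -0.015, -0.081], [0.295, -0.02, -0.113]]
turn [[0.0, 0.005, 0.001], [0.0, 0.005, 0.001], [0.0, 0.005, 0.001], [0.0, 0.005, 0.001], [0.0, 0.005, 0.001]]
```

carry_out(fingers=[0,0,0,0,0], offset=[[0.027,-0.002,-0.01],[0.076,-0.005,-0.03],[0.137,-0.01,-0.052],[0.21,-0.015,-0.08],[0.295,-0.02,-0.113]], turn=[[0,0,0],[0,0,0],[0,0,0],[0,0,0],[0,0,0]])

```text
t: 6.95
position: [0.5017, -0.0229, 0.2388]
eef_rot: [0.721, 0.682, -0.092, 0.084]
ft_force: [0.3, 0.1, -1.7]
opening: 0.191
grip_force: 34.9
```

carry_out(fingers=[0,0,0,0,0], offset=[[0.09,-0.008,-0.03],[0.18,-0.016,-0.06],[0.26,-0.02,-0.09],[0.32,-0.022,-0.12],[0.36,-0.022,-0.14]], turn=[[0,0,0],[0,0,0],[0,0,0],[0,0,0],[0,0,0]])

```text
t: 7.58
position: [0.5016, 0.1697, 0.2619]
eef_rot: [0.72, 0.682, -0.092, 0.085]
ft_force: [-0.7, -0.7, -2.3]
opening: 0.19
grip_force: 34.9
```

```bash
python3 -c "
from h import *
st()
T=snap('top');S=snap('side');cv2.imwrite('pics/pour0.png',np.hstack([cv2.resize(T['pixels'][160:280,200:330],None,fx=3,fy=3),cv2.resize(S['pixels'][150:270,280:410],None,fx=3,fy=3)]))
P=[pour(t,[MX,MY+.014,z]) for t,z in((-10,.24),(-5,.22),(0,.20),(3,.185),(5,.175))]
print(P[-1][0]);rows([p for p,_ in P],[r for _,r in P])"
```

```text
7.58 p [0.5016 0.1697 0.2619] yaz -3.1 z [-0.017 -0.248 -0.969] F [-0.7 -0.7 -2.3] op 0.19 g 34.9 q [ 0.28  0.28  1.43 -0.24  1.52  0.35]
[0.50060427 0.18039752 0.19082568]
offset [[0.039, -0.004, 0.068], [0.045, -0.004, 0.086], [0.05, -0.004, 0.105], [0.053, -0.003, 0.122], [0.055, -0.003, 0.133]]
turn [[-0.001, 0.048, 0.002], [-0.002, 0.104, 0.002], [-0.002, 0.16, 0.002], [-0.002, 0.193, 0.002], [-0.002, 0.215, 0.002]]
```

View pics/pour0.png

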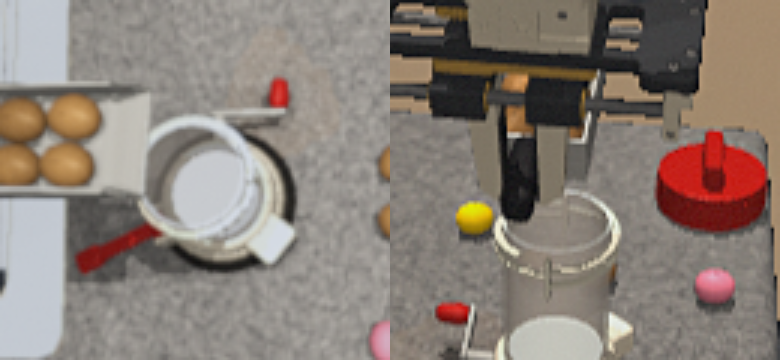

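The top crop shows all four nuts in the scoop, with the lip edge running from (150,93) to (143,195) beside the mouth ring. I'll check the lip against the model, then tip.

carry_out(fingers=[0,0,0,0,0], offset=[[0.02,-0.003,0.035],[0.035,-0.003,0.07],[0.045,-0.004,0.1],[0.052,-0.003,0.12],[0.055,-0.003,0.133]], turn=[[0,0.03,0],[0,0.07,0],[0,0.12,0],[0,0.17,0],[0,0.2,0]])

```text
t: 8.3
position: [0.5004, 0.1767, 0.1906]
eef_rot: [0.727, 0.686, 0.022, -0.023]
ft_force: [0.0, 0.6, -2.4]
opening: 0.187
grip_force: 34.9
```

```bash
python3 -c "
from h import *
st()
T=snap('top');S=snap('side');cv2.imwrite('pics/pour1.png',np.hstack([cv2.resize(T['pixels'][160:280,200:330],None,fx=3,fy=3),cv2.resize(S['pixels'][150:270,280:410],None,fx=3,fy=3)]))
s=bot.observe(); L=s['position']+np.array([-.055,-.9985,0])*.121+[0,0,-.005-.121*np.sin(np.radians(4))]
print('lip model',L,'px',proj(T,L),(proj(T,L)-[200,160])*3)
P=[pour(t,[MX,MY+.014,z]) for t,z in((10,.172),(15,.170),(20,.168),(25,.166),(30,.166))]
print(P[-1][0]);rows([p for p,_ in P],[r for _,r in P])"
```

```text
8.3 p [0.5004 0.1767 0.1906] yaz -3.3 z [ 0.     0.064 -0.998] F [ 0.   0.6 -2.4] op 0.187 g 34.9 q [0.08 0.23 1.64 0.07 1.26 0.12]
lip model [0.49356099 0.05524184 0.17705978] px [257.55652062 217.54069881] [172.66956187 172.62209642]
[0.49961765 0.16248587 0.23108993]
offset [[0.006, 0.0, -0.015], [0.002, 0.0, -0.032], [-0.005, 0.0, -0.048], [-0.013, 0.0, -0.064], [-0.022, 0.0, -0.083]]
turn [[-0.003, 0.071, -0.002], [-0.003, 0.127, -0.002], [-0.003, 0.183, -0.002], [-0.002, 0.238, -0.002], [-0.002, 0.294, -0.002]]
```

View pics/pour1.png

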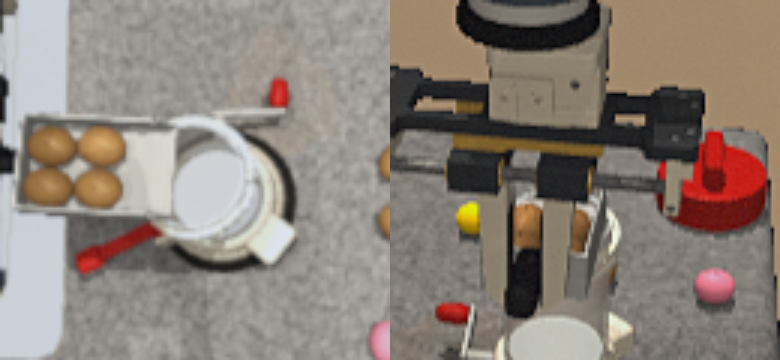

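The lip is at crop (176,168) and the mouth centre at about (194,175), so it sits about 12 mm short and 3 mm too far in +x. I'll tip with a 3 mm shift.

carry_out(fingers=[0,0,0,0,0], offset=[[0.006,-0.006,-0.015],[0.002,-0.006,-0.032],[-0.005,-0.006,-0.048],[-0.013,-0.006,-0.064],[-0.022,-0.006,-0.083]], turn=[[0,0.071,0],[0,0.127,0],[0,0.183,0],[0,0.238,0],[0,0.294,0]])

```text
t: 9.02
position: [0.4974, 0.1641, 0.2333]
eef_rot: [0.702, 0.664, 0.188, -0.179]
ft_force: [-1.0, -0.2, -1.9]
opening: 0.19
grip_force: 34.9
```

```bash
python3 -c "
from h import *
st()
P=[pour(t,[MX-.003,MY+.014,z]) for t,z in((36,.166),(42,.166),(48,.166),(54,.166),(60,.166))]
rows([p for p,_ in P],[r for _,r in P])"
```

```text
9.03 p [0.4974 0.1641 0.2333] yaz -3.2 z [ 0.027  0.501 -0.865] F [-1.  -0.2 -1.9] op 0.19 g 34.9 q [-0.27  0.18  1.73  0.52  1.39 -0.35]
offset [[-0.008, -0.001, -0.023], [-0.013, -0.001, -0.048], [-0.02, -0.001, -0.072], [-0.03, -0.001, -0.095], [-0.043, -0.002, -0.118]]
turn [[-0.001, 0.065, -0.0], [-0.001, 0.132, -0.0], [-0.001, 0.199, -0.0], [-0.001, 0.265, -0.0], [-0.001, 0.332, -0.0]]
```

carry_out(fingers=[0,0,0,0,0], offset=[[-0.008,-0.001,-0.023],[-0.013,-0.001,-0.048],[-0.02,-0.001,-0.072],[-0.03,-0.001,-0.095],[-0.043,-0.002,-0.118]], turn=[[0,0.065,0],[0,0.132,0],[0,0.199,0],[0,0.265,0],[0,0.332,0]])

```text
t: 9.65
position: [0.4941, 0.1158, 0.2736]
eef_rot: [0.629, 0.595, 0.363, -0.344]
ft_force: [0.2, 0.5, -1.4]
opening: 0.192
grip_force: 34.9
```

carry_out(fingers=[0,0,0,0,0], offset=[[0,0,0],[0,0,0],[0,0,0],[0,0,0],[0,0,0]], turn=[[0,0,0],[0,0,0],[0,0,0],[0,0,0],[0,0,0]])

```text
t: 10.28
position: [0.4942, 0.117, 0.2741]
eef_rot: [0.629, 0.596, 0.363, -0.343]
ft_force: [-0.1, 0.9, -1.1]
opening: 0.191
grip_force: 34.9
```

```bash
python3 -c "
from h import *
st()
T=snap('top');S=snap('side');cv2.imwrite('pics/pour2.png',np.hstack([cv2.resize(T['pixels'][160:280,200:330],None,fx=3,fy=3),cv2.resize(S['pixels'][170:310,280:410],None,fx=2.57,fy=2.571)[:360]]))
for n,D in(('T',T),('S',S)):
  for w in blobs(D['pixels'],[7,110,60],[18,255,255],8,(200,160,440,330)): print(n,w[0],np.round(w[1][0],1))
P=[pour(t,[MX-.003,MY+.014,z]) for t,z in((50,.18),(40,.2),(30,.23),(20,.25),(10,.25))]
rows([p for p,_ in P],[r for _,r in P])"
```

```text
10.28 p [0.4942 0.117  0.2741] yaz -3.1 z [ 0.048  0.864 -0.502] F [-0.1  0.9 -1.1] op 0.191 g 34.9 q [-0.61  0.32  1.79  0.83  1.71 -0.75]
T 134.5 [427.5 323.5]
T 2190.0 [245.  313.6]
S 1612.5 [428. 267.]
S 27.0 [238.5 193. ]
S 119.0 [250.9 198.7]
offset [[0.021, -0.0, 0.028], [0.047, -0.0, 0.049], [0.082, -0.0, 0.058], [0.094, -0.0, 0.074], [0.066, -0.0, 0.105]]
turn [[-0.0, -0.11, 0.0], [-0.0, -0.221, 0.0], [-0.0, -0.332, 0.001], [-0.0, -0.444, 0.001], [-0.0, -0.555, 0.001]]
```

View pics/pour2.png

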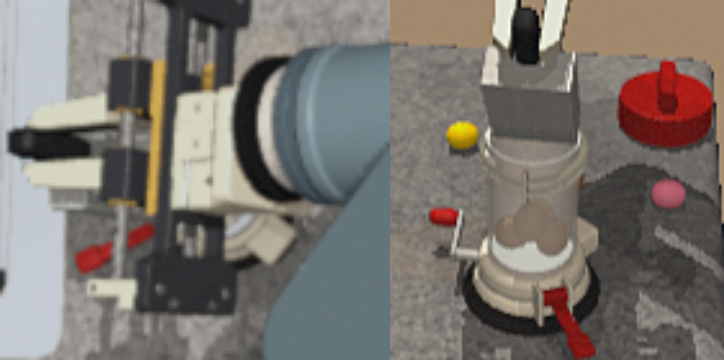

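The side crop shows the nuts piled in the clear hopper, and the scoop looks empty. Returning the scoop.

carry_out(fingers=[0,0,0,0,0], offset=[[0.021,0,0.028],[0.047,0,0.049],[0.08,0,0.058],[0.094,0,0.074],[0.066,0,0.105]], turn=[[0,-0.11,0],[0,-0.22,0],[0,-0.33,0],[0,-0.44,0],[0,-0.555,0]])

```text
t: 11.0
position: [0.4989, 0.1788, 0.2789]
eef_rot: [0.724, 0.685, 0.064, -0.056]
ft_force: [-0.4, -1.2, -2.6]
opening: 0.193
grip_force: 34.9
```

```bash
python3 -c "
from h import *
st()
s=bot.observe();p0=s['position'];e=np.array([.504,-.1815,.26])
rows([p0+(e-p0)*k for k in (.15,.3,.45,.6,.75)],[down(-3.2)]*5)"
```

```text
11.0 p [0.4989 0.1788 0.2789] yaz -3.2 z [ 0.016  0.169 -0.986] F [-0.4 -1.2 -2.6] op 0.193 g 34.9 q [0.01 0.15 1.54 0.17 1.44 0.05]
offset [[-0.107, 0.008, -0.013], [-0.214, 0.015, -0.025], [-0.322, 0.023, -0.038], [-0.429, 0.03, -0.05], [-0.536, 0.038, -0.063]]
turn [[0.004, -0.108, 0.0], [0.004, -0.108, 0.0], [0.004, -0.108, 0.0], [0.004, -0.108, 0.0], [0.004, -0.108, 0.0]]
```

carry_out(fingers=[0,0,0,0,0], offset=[[-0.107,0.008,-0.013],[-0.214,0.015,-0.025],[-0.322,0.023,-0.038],[-0.429,0.03,-0.05],[-0.536,0.038,-0.063]], turn=[[0,-0.108,0],[0,-0.108,0],[0,-0.108,0],[0,-0.108,0],[0,-0.108,0]])

```text
t: 11.62
position: [0.5013, -0.0926, 0.2604]
eef_rot: [0.726, 0.687, 0.002, -0.002]
ft_force: [0.1, 0.0, -2.0]
opening: 0.188
grip_force: 34.9
```

carry_out(fingers=[0,0,0,0,0], offset=[[-0.1,0.007,0],[-0.18,0.012,0.05],[-0.18,0.012,0.15],[-0.18,0.012,0.25],[-0.18,0.012,0.34]], turn=[[0,0,0],[0,0,0],[0,0,0],[0,0,0],[0,0,0]])

```text
t: 12.25
position: [0.5021, -0.1805, 0.0884]
eef_rot: [0.727, 0.687, 0.002, -0.003]
ft_force: [0.8, -0.3, -2.3]
opening: 0.192
grip_force: 34.9
```

carry_out(fingers=[0,0,0,0,0], offset=[[0,0,0],[0,0,0],[0,0,0],[0,0,0],[0,0,0]], turn=[[0,0,0],[0,0,0],[0,0,0],[0,0,0],[0,0,0]])

```text
t: 12.88
position: [0.5033, -0.1812, 0.0912]
eef_rot: [0.726, 0.687, 0.002, -0.001]
ft_force: [-0.4, -0.3, -1.7]
opening: 0.191
grip_force: 34.9
```

```bash
python3 -c "
from h import *
st();plan([.504,-.1815,.0145],down(-3.2))
S=snap('side');T=snap('top');cv2.imwrite('pics/place.png',np.hstack([cv2.resize(T['pixels'][180:300,320:450],None,fx=3,fy=3),cv2.resize(S['pixels'][170:290,300:430],None,fx=3,fy=3)]))"
```

```text
12.88 p [ 0.5033 -0.1812  0.0912] yaz -3.2 z [ 0.002  0.004 -1.   ] F [-0.4 -0.3 -1.7] op 0.191 g 34.9 q [-0.56  0.35  1.74  0.    1.05 -0.5 ]
plan [-0.001, 0.001, 0.153] [0.001, -0.003, 0.0]
```

carry_out(fingers=[0,0,0,0,0], offset=[[0,0,0.06],[0,0,0.11],[0,0,0.14],[0,0,0.151],[0,0,0.154]], turn=[[0,0,0],[0,0,0],[0,0,0],[0,0,0],[0,0,0]])

```text
t: 13.6
position: [0.5031, -0.1808, 0.0135]
eef_rot: [0.726, 0.687, 0.002, -0.001]
ft_force: [-0.6, 0.8, -0.2]
opening: 0.192
grip_force: 34.9
```

```bash
python3 -c "
from h import *
st()"
```

```text
13.6 p [ 0.5031 -0.1808  0.0135] yaz -3.2 z [ 0.     0.005 -1.   ] F [-0.6  0.8 -0.2] op 0.192 g 34.9 q [-0.56  0.46  1.81  0.01  0.87 -0.5 ]
```

carry_out(fingers=[0.4,0.4,0.4,0.4,0.4], offset=[[0,0,0.001],[0,0,0.001],[0,0,0],[0,0,-0.03],[0,0,-0.12]], turn=[[0,0,0],[0,0,0],[0,0,0],[0,0,0],[0,0,0]])

```text
t: 14.22
position: [0.5014, -0.1801, 0.0728]
eef_rot: [0.727, 0.687, 0.001, -0.004]
ft_force: [0.4, -1.0, 0.6]
opening: 0.399
grip_force: 0.0
```

carry_out(fingers=[0.5,0.5,0.5,0.5,0.5], offset=[[0,0,-0.1],[0,0,-0.2],[0.1,0,-0.25],[0.2,0,-0.25],[0.3,0,-0.25]], turn=[[0,0,0],[0,0,0],[0,0,0],[0,0,0],[0,0,0]])

```text
t: 14.85
position: [0.5114, -0.0306, 0.2009]
eef_rot: [0.727, 0.687, 0.002, -0.0]
ft_force: [0.5, -0.3, -0.3]
opening: 0.496
grip_force: 0.0
```

```bash
python3 -c "
from h import *
st();scoop()
S=snap('side');T=snap('top');cv2.imwrite('pics/place.png',np.hstack([cv2.resize(T['pixels'][180:300,320:450],None,fx=3,fy=3),cv2.resize(S['pixels'][170:290,300:430],None,fx=3,fy=3)]))
for w in blobs(T['pixels'],[7,110,60],[18,255,255],30,(320,190,345,245)): print(cv2.fitEllipse(w[2]))
print(near(45)); plan([.522,-.0925,.10],down(near(45)))"
```

```text
14.85 p [ 0.5114 -0.0306  0.2009] yaz -3.2 z [ 0.003  0.004 -1.   ] F [ 0.5 -0.3 -0.3] op 0.496 g 0.0 q [-0.28  0.2   1.65  0.    1.28 -0.23]
handle px 121.0 ((368.0, 218.5), (7.0, 20.0), 90.0) pos [ 0.5053 -0.1777  0.03  ]
nut [331.6 233.8] [ 0.4731 -0.0908  0.0135]
nut [331.  213.5] [ 0.5221 -0.0907  0.0135]
((331.6213684082031, 233.72315979003906), (9.889711380004883, 11.622171401977539), 128.22149658203125)
((331.361328125, 213.53704833984375), (9.312305450439453, 11.724154472351074), 28.168704986572266)
45
plan [-0.125, 0.028, 0.2] [0.002, -0.002, -0.533]
```

View pics/place.png

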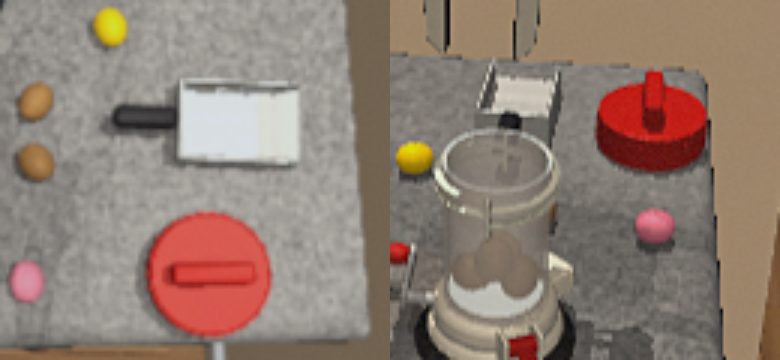

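The scoop is empty and upright at crop (200,120), four nuts are in the hopper, and two stray nuts remain at crop (36,101) and (36,162). Picking the upper one.

carry_out(fingers=[0.55,0.55,0.55,0.55,0.55], offset=[[-0.06,0.014,0],[-0.12,0.028,0],[-0.125,0.028,0.05],[-0.125,0.028,0.1],[-0.125,0.028,0.15]], turn=[[0,0,-0.11],[0,0,-0.22],[0,0,-0.33],[0,0,-0.44],[0,0,-0.55]])

```text
t: 15.62
position: [0.5217, -0.0965, 0.1235]
eef_rot: [0.37, 0.929, 0.002, -0.0]
ft_force: [0.0, 0.3, 0.3]
opening: 0.549
grip_force: 0.0
```

```bash
python3 -c "
from h import *
st();plan([.522,-.0915,.04],down(55));plan([.522,-.0915,.005],down(55))"
```

```text
15.62 p [ 0.5217 -0.0965  0.1235] yaz 46.6 z [ 0.001  0.004 -1.   ] F [0.  0.3 0.3] op 0.549 g 0.0 q [-0.4   0.31  1.72  0.    1.12 -1.21]
plan [0.006, 0.007, 0.167] [0.002, -0.001, -0.094]
plan [0.006, 0.007, 0.237] [0.002, -0.001, -0.094]
```

carry_out(fingers=[0.55,0.55,0.55,0.55,0.55], offset=[[0.006,0.007,0.08],[0.006,0.007,0.16],[0.006,0.007,0.22],[0.006,0.007,0.236],[0.006,0.007,0.236]], turn=[[0,0,-0.09],[0,0,-0.09],[0,0,-0.09],[0,0,-0.09],[0,0,-0.09]])

```text
t: 16.25
position: [0.5222, -0.0903, 0.0061]
eef_rot: [0.306, 0.952, 0.002, -0.001]
ft_force: [0.3, 0.2, 0.8]
opening: 0.547
grip_force: 0.0
```

carry_out(fingers=[0,0,0,0,0], offset=[[0,0,0],[0,0,0],[0,0,0],[0,0,0],[0,0,-0.06]], turn=[[0,0,0],[0,0,0],[0,0,0],[0,0,0],[0,0,0]], force=12)

```text
t: 16.88
position: [0.5201, -0.0888, 0.0343]
eef_rot: [0.306, 0.952, 0.002, -0.003]
ft_force: [-0.0, 1.0, -0.7]
opening: 0.29
grip_force: 12.0
```

```bash
python3 -c "
from h import *
st()
s=bot.observe();p0=s['position'];rows([p0+[0,0,.06],p0+[0,0,.12],[p0[0],p0[1],.20],[.51,-.05,.21],[MX,MY-.04,.21]])"
```

```text
16.88 p [ 0.5201 -0.0888  0.0343] yaz 54.4 z [-0.004  0.007 -1.   ] F [-0.   1.  -0.7] op 0.29 g 12.0 q [-0.38  0.42  1.81  0.01  0.92 -1.34]
offset [[0.001, 0.0, -0.12], [0.002, 0.001, -0.24], [0.002, 0.001, -0.331], [0.064, 0.052, -0.351], [0.156, 0.126, -0.35]]
```

carry_out(fingers=[0,0,0,0,0], offset=[[0,0,-0.12],[0,0,-0.24],[0,0,-0.33],[0.064,0.05,-0.35],[0.156,0.126,-0.35]], turn=[[0,0,0],[0,0,0],[0,0,0],[0,0,0],[0,0,0]])

```text
t: 17.5
position: [0.4959, 0.0061, 0.2125]
eef_rot: [0.307, 0.952, 0.002, 0.001]
ft_force: [1.1, 1.1, -0.5]
opening: 0.291
grip_force: 12.0
```

```bash
python3 -c "
from h import *
st();plan([MX,MY,.19]);plan([MX,MY,.173])"
```

```text
17.5 p [0.4959 0.0061 0.2125] yaz 54.3 z [ 0.003  0.004 -1.   ] F [ 1.1  1.1 -0.5] op 0.291 g 12.0 q [-0.22  0.16  1.67  0.    1.3  -1.16]
plan [0.05, 0.063, 0.045] [0.0, 0.0, 0.0]
plan [0.05, 0.063, 0.079] [0.0, 0.0, 0.0]
```

carry_out(fingers=[0,0,0,0,0], offset=[[0.05,0.063,0.02],[0.05,0.063,0.05],[0.05,0.063,0.078],[0.05,0.063,0.078],[0.05,0.063,0.078]], turn=[[0,0,0],[0,0,0],[0,0,0],[0,0,0],[0,0,0]])

```text
t: 18.12
position: [0.4935, 0.0455, 0.1723]
eef_rot: [0.306, 0.952, 0.002, -0.001]
ft_force: [0.3, 0.4, 0.1]
opening: 0.291
grip_force: 12.0
```

carry_out(fingers=[0.5,0.5,0.5,0.5,0.5], offset=[[0,0,0],[0,0,0],[0,0,0],[0,0,-0.02],[0,0,-0.08]], turn=[[0,0,0],[0,0,0],[0,0,0],[0,0,0],[0,0,0]])

```text
t: 18.75
position: [0.4921, 0.0465, 0.212]
eef_rot: [0.305, 0.952, 0.002, -0.002]
ft_force: [0.2, -0.3, 0.4]
opening: 0.499
grip_force: 0.0
```

```bash
python3 -c "
from h import *
st();a=near(-38);print(a);plan([.473,-.091,.20],down(a))"
```

```text
18.75 p [0.4921 0.0465 0.212 ] yaz 54.4 z [-0.003  0.005 -1.   ] F [ 0.2 -0.3  0.4] op 0.499 g 0.0 q [-0.14  0.16  1.67  0.    1.31 -1.09]
142
plan [-0.129, -0.246, 0.023] [0.004, -0.002, -0.973]
```

carry_out(fingers=[0.55,0.55,0.55,0.55,0.55], offset=[[0,0,0],[-0.04,-0.08,0],[-0.08,-0.16,0],[-0.129,-0.246,0],[-0.129,-0.246,0]], turn=[[0,0,0.11],[0,0,0.22],[0,0,0.33],[0,0,0.44],[0,0,0.55]])

```text
t: 19.38
position: [0.474, -0.0944, 0.2125]
eef_rot: [0.68, 0.733, 0.002, -0.001]
ft_force: [-0.4, 0.3, -0.3]
opening: 0.553
grip_force: 0.0
```

carry_out(fingers=[0.55,0.55,0.55,0.55,0.55], offset=[[0,0,0.02],[0,0,0.06],[0,0,0.12],[0,0,0.18],[0,0,0.22]], turn=[[0,0,0.11],[0,0,0.22],[0,0,0.33],[0,0,0.44],[0,0,0.477]])

```text
t: 20.0
position: [0.4739, -0.0906, 0.1011]
eef_rot: [0.899, 0.437, 0.001, -0.002]
ft_force: [0.5, 0.1, 0.2]
opening: 0.547
grip_force: 0.0
```

```bash
python3 -c "
from h import *
st();plan([.473,-.091,.005],down(-38))"
```

```text
20.0 p [ 0.4739 -0.0906  0.1011] yaz -38.2 z [-0.     0.005 -1.   ] F [0.5 0.1 0.2] op 0.547 g 0.0 q [-0.42  0.26  1.85  0.01  1.03  0.24]
plan [-0.003, -0.0, 0.192] [-0.002, -0.002, -0.002]
```

carry_out(fingers=[0.55,0.55,0.55,0.55,0.55], offset=[[-0.002,0,0.08],[-0.002,0,0.14],[-0.002,0,0.18],[-0.002,0,0.192],[-0.002,0,0.192]], turn=[[0,0,0],[0,0,0],[0,0,0],[0,0,0],[0,0,0]])

```text
t: 20.62
position: [0.4738, -0.0911, 0.0061]
eef_rot: [0.899, 0.438, 0.001, -0.002]
ft_force: [-0.0, 0.0, -0.7]
opening: 0.549
grip_force: 0.0
```

carry_out(fingers=[0,0,0,0,0], offset=[[0,0,0],[0,0,0],[0,0,0],[0,0,0],[0,0,-0.06]], turn=[[0,0,0],[0,0,0],[0,0,0],[0,0,0],[0,0,0]], force=12)

```text
t: 21.25
position: [0.4717, -0.0905, 0.0344]
eef_rot: [0.899, 0.438, -0.0, -0.004]
ft_force: [0.6, -0.0, -0.2]
opening: 0.296
grip_force: 11.7
```

```bash
python3 -c "
from h import *
st()
s=bot.observe();p0=s['position'];rows([p0+[0,0,.06],p0+[0,0,.12],[p0[0],p0[1],.21],[.48,-.05,.215],[MX,MY-.04,.215]])"
```

```text
21.25 p [ 0.4717 -0.0905  0.0344] yaz -38.0 z [-0.004  0.007 -1.   ] F [ 0.6 -0.  -0.2] op 0.296 g 11.7 q [-0.43  0.35  1.92  0.01  0.87  0.23]
offset [[0.0, -0.001, -0.12], [0.001, -0.002, -0.24], [0.001, -0.003, -0.351], [0.075, -0.039, -0.361], [0.181, -0.087, -0.36]]
```

carry_out(fingers=[0,0,0,0,0], offset=[[0,0,-0.12],[0,0,-0.24],[0,0,-0.35],[0.075,-0.04,-0.36],[0.18,-0.087,-0.36]], turn=[[0,0,0],[0,0,0],[0,0,0],[0,0,0],[0,0,0]])

```text
t: 21.88
position: [0.4953, 0.0056, 0.2176]
eef_rot: [0.9, 0.437, 0.002, -0.001]
ft_force: [0.3, 0.3, -0.6]
opening: 0.298
grip_force: 11.7
```

```bash
python3 -c "
from h import *
st();plan([MX,MY,.173])"
```

```text
21.88 p [0.4953 0.0056 0.2176] yaz -38.2 z [ 0.003  0.004 -1.   ] F [ 0.3  0.3 -0.6] op 0.298 g 11.7 q [-0.22  0.16  1.67  0.    1.32  0.45]
plan [0.062, -0.053, 0.089] [0.0, 0.0, 0.0]
```

carry_out(fingers=[0,0,0,0,0], offset=[[0.062,-0.052,0.02],[0.062,-0.052,0.05],[0.062,-0.052,0.088],[0.062,-0.052,0.088],[0.062,-0.052,0.088]], turn=[[0,0,0],[0,0,0],[0,0,0],[0,0,0],[0,0,0]])

```text
t: 22.5
position: [0.4934, 0.0455, 0.1726]
eef_rot: [0.899, 0.438, 0.001, -0.002]
ft_force: [0.1, -0.4, -0.2]
opening: 0.298
grip_force: 11.7
```

carry_out(fingers=[0.5,0.5,0.5,0.5,0.5], offset=[[0,0,0],[0,0,0],[0,0,0],[0,0,-0.04],[0,0,-0.16]], turn=[[0,0,0],[0,0,0],[0,0,0],[0,0,0],[0,0,0]])

```text
t: 23.12
position: [0.491, 0.0462, 0.2504]
eef_rot: [0.899, 0.438, -0.002, -0.004]
ft_force: [0.7, -0.3, -0.4]
opening: 0.5
grip_force: 0.0
```

carry_out(fingers=[0.5,0.5,0.5,0.5,0.5], offset=[[-0.12,0,0],[-0.24,0,0],[-0.36,0,0],[-0.4,0,0],[-0.4,0,0]], turn=[[0,0,0],[0,0,0],[0,0,0],[0,0,0],[0,0,0]])

```text
t: 23.75
position: [0.3694, -0.1126, 0.2519]
eef_rot: [0.9, 0.437, 0.001, -0.002]
ft_force: [-0.8, -0.4, -0.4]
opening: 0.498
grip_force: 0.0
```

```bash
python3 -c "
from h import *
st()
S=snap('side');T=snap('top');cv2.imwrite('pics/chk.png',np.hstack([cv2.resize(T['pixels'][160:310,220:440],None,fx=1.9,fy=1.9),cv2.resize(S['pixels'][175:310,280:430],None,fx=2.1,fy=2.111)]))
for w in blobs(T['pixels'],[-6,150,80],[6,255,255],300,(330,230,440,310)): print(w[0],w[1],onz(T,w[1][0],.025).round(4))
for w in blobs(T['pixels'],[7,110,60],[18,255,255],20,(220,160,440,260)): print('nut',w[0],w[1][0])
"
```

```text
23.75 p [ 0.3694 -0.1126  0.2519] yaz -38.2 z [ 0.001  0.004 -1.   ] F [-0.8 -0.4 -0.4] op 0.498 g 0.0 q [-0.59 -0.07  1.82  0.    1.39  0.08]
nut 330.5 (268.88494873046875, 220.72567749023438)
```

View pics/chk.png

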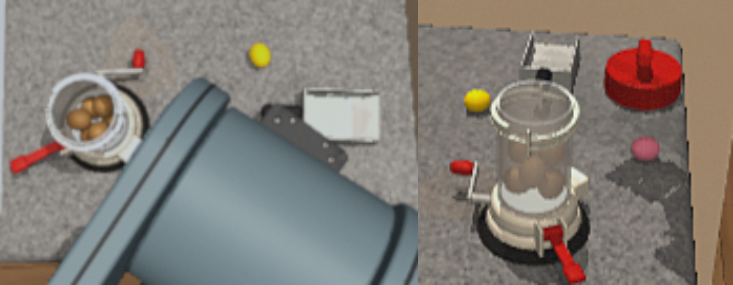

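All six nuts are in the hopper (ring at crop (90,110)), the lever is down and the scoop is upright. I'll check the cap by blob before gripping.

carry_out(fingers=[0.4,0.4,0.4,0.4,0.4], offset=[[0.1,0,0],[0.2,0,0],[0.3,0,0],[0.3,0,0],[0.3,0,0]], turn=[[0,0,-0.1],[0,0,-0.2],[0,0,-0.3],[0,0,-0.42],[0,0,-0.42]])

```text
t: 24.48
position: [0.4627, 0.0085, 0.2517]
eef_rot: [0.708, 0.706, 0.002, -0.002]
ft_force: [0.6, 0.5, 0.3]
opening: 0.4
grip_force: 0.0
```

```bash
python3 -c "
from h import *
st()
S=snap('side');T=snap('top')
for D,roi in((T,(330,230,440,310)),(S,(350,180,430,240))):
  for w in blobs(D['pixels'],[-6,150,80],[6,255,255],300,roi): print(w[0],w[1],cv2.minEnclosingCircle(w[2]))
# bar: dark edges inside cap, top view
w=T['pixels'][255:288,372:408,2].astype(int)
print('cap bar rows'); 
h=cv2.cvtColor(T['pixels'],cv2.COLOR_BGR2HSV)
m=blobs(T['pixels'],[-8,195,120],[8,255,255],30,(372,255,408,288));print([(b[0],b[1]) for b in m])
for r in range(262,282,1): print(r,w[r-255,2:34:2])
plan([.382,-.2215,.12],down(0))
"
```

```text
24.48 p [0.4627 0.0085 0.2517] yaz -0.1 z [-0.001  0.005 -1.   ] F [0.6 0.5 0.3] op 0.4 g 0.0 q [-0.23  0.08  1.67  0.    1.39 -0.23]
1258.0 ((389.0, 271.0), (40.0, 40.0), 90.0) ((388.9166564941406, 270.95001220703125), 20.711843490600586)
841.5 ((387.0, 210.0), (32.0, 36.0), 90.0) ((386.8143005371094, 211.0), 18.620508193969727)
cap bar rows
[]
262 [220 219 220 219 220 220 220 219 219 220 219 220 220 220 220 219]
263 [220 219 220 219 219 220 220 220 219 220 220 219 219 219 219 220]
264 [219 220 219 219 220 220 219 220 219 219 220 220 219 219 219 219]
265 [220 220 220 221 221 220 220 220 220 220 220 220 220 220 220 219]
266 [220 221 219 219 219 219 218 219 219 219 219 218 219 218 218 219]
267 [220 219 193 194 195 196 195 191 195 199 200 195 195 197 197 210]
268 [219 191 169 192 193 194 194 192 197 200 201 201 203 204 205 206]
269 [203 151 178 213 214 214 214 214 215 216 216 217 219 219 219 208]
270 [192 142 184 220 221 220 219 220 220 220 220 220 220 220 219 209]
271 [191 149 181 220 220 220 220 220 220 220 219 220 220 220 220 210]
272 [190 156 180 220 221 220 221 220 220 220 220 220 220 220 219 207]
273 [192 165 173 209 208 208 207 207 206 205 207 208 207 207 206 200]
274 [209 175 158 167 167 165 164 167 165 165 168 171 170 169 188 206]
275 [219 206 198 163 161 160 159 188 195 196 195 197 197 197 207 217]
276 [221 220 220 206 205 206 205 216 219 220 219 219 220 219 219 220]
277 [220 220 220 220 220 220 220 221 220 220 220 220 220 220 220 220]
278 [220 220 219 219 220 220 220 220 220 220 220 219 219 220 219 220]
279 [220 219 220 219 219 220 219 219 220 220 219 219 219 220 219 219]
280 [219 220 219 220 220 219 219 219 220 220 220 220 220 219 219 220]
281 [217 220 219 220 219 220 220 220 219 219 220 220 220 219 220 220]
plan [-0.46, -0.158, 0.262] [-0.0, -0.003, -0.004]
```

carry_out(fingers=[0.4,0.4,0.4,0.4,0.4], offset=[[-0.11,-0.04,0],[-0.22,-0.08,0],[-0.33,-0.12,0.07],[-0.44,-0.158,0.16],[-0.46,-0.158,0.262]], turn=[[0,0,0],[0,0,0],[0,0,0],[0,0,0],[0,0,0]])

```text
t: 25.2
position: [0.3828, -0.2255, 0.1231]
eef_rot: [0.711, 0.703, 0.002, 0.001]
ft_force: [0.2, -0.2, -0.9]
opening: 0.399
grip_force: 0.0
```

carry_out(fingers=[0.4,0.4,0.4,0.4,0.4], offset=[[0,0,0],[0,0,0],[0,0,0],[0,0,0],[0,0,0]], turn=[[0,0,0],[0,0,0],[0,0,0],[0,0,0],[0,0,0]])

```text
t: 25.82
position: [0.3833, -0.2214, 0.1235]
eef_rot: [0.708, 0.706, 0.002, -0.001]
ft_force: [-0.2, -0.4, -0.3]
opening: 0.398
grip_force: 0.0
```

```bash
python3 -c "
from h import *
st();plan([.382,-.2215,.036],down(0))"
```

```text
25.82 p [ 0.3833 -0.2214  0.1235] yaz -0.2 z [ 0.002  0.003 -1.   ] F [-0.2 -0.4 -0.3] op 0.398 g 0.0 q [-0.78  0.16  1.92  0.    1.07 -0.78]
plan [-0.001, -0.003, 0.175] [0.001, -0.002, -0.002]
```

carry_out(fingers=[0.4,0.4,0.4,0.4,0.4], offset=[[0,-0.002,0.06],[0,-0.002,0.12],[0,-0.002,0.16],[0,-0.002,0.174],[0,-0.002,0.174]], turn=[[0,-0.002,0],[0,-0.002,0],[0,-0.002,0],[0,-0.002,0],[0,-0.002,0]])

```text
t: 26.45
position: [0.3819, -0.2211, 0.0357]
eef_rot: [0.708, 0.706, 0.001, -0.001]
ft_force: [0.5, -0.3, 0.2]
opening: 0.399
grip_force: 0.0
```

carry_out(fingers=[0,0,0,0,0], offset=[[0,0,0],[0,0,0],[0,0,0],[0,0,0],[0,0,0]], turn=[[0,0,0],[0,0,0],[0,0,0],[0,0,0],[0,0,0]], force=45)

```text
t: 27.08
position: [0.382, -0.2215, 0.0362]
eef_rot: [0.708, 0.706, 0.001, 0.0]
ft_force: [-0.2, 1.0, 5.7]
opening: 0.17
grip_force: 45.0
```

```bash
python3 -c "
from h import *
st()"
```

```text
27.07 p [ 0.382  -0.2215  0.0362] yaz -0.2 z [ 0.001  0.001 -1.   ] F [-0.2  1.   5.7] op 0.17 g 45.0 q [-0.78  0.29  2.02  0.    0.83 -0.78]
```

carry_out(fingers=[0,0,0,0,0], offset=[[0,0,-0.04],[0,0,-0.12],[0,0,-0.22],[0,0,-0.32],[0,0,-0.42]], turn=[[0,0,0],[0,0,0],[0,0,0],[0,0,0.05],[0,0,0.15]])

```text
t: 27.7
position: [0.3813, -0.2211, 0.2471]
eef_rot: [0.788, 0.616, 0.001, -0.001]
ft_force: [1.0, -0.4, -0.5]
opening: 0.163
grip_force: 45.0
```

carry_out(fingers=[0,0,0,0,0], offset=[[0.1,0.042,0],[0.2,0.084,0],[0.3,0.126,0],[0.4,0.168,0],[0.5,0.21,0]], turn=[[0,0,0.1],[0,0,0.2],[0,0,0.3],[0,0,0.4],[0,0,0.5]])

```text
t: 28.32
position: [0.5436, -0.0018, 0.2457]
eef_rot: [0.964, 0.267, 0.0, -0.001]
ft_force: [0.4, -0.7, -0.5]
opening: 0.17
grip_force: 45.0
```

```bash
python3 -c "
from h import *
st();plan([MX,MY,.25],down(-90))"
```

```text
28.32 p [ 0.5436 -0.0018  0.2457] yaz -59.0 z [-0.     0.001 -1.   ] F [ 0.4 -0.7 -0.5] op 0.17 g 45.0 q [-0.21  0.23  1.51  0.    1.41  0.82]
plan [-0.035, -0.134, -0.009] [-0.001, -0.0, 0.344]
```

carry_out(fingers=[0,0,0,0,0], offset=[[-0.01,-0.04,0],[-0.02,-0.08,0],[-0.03,-0.12,0],[-0.035,-0.134,0],[-0.035,-0.134,0]], turn=[[0,0,0.1],[0,0,0.2],[0,0,0.3],[0,0,0.34],[0,0,0.34]])

```text
t: 28.95
position: [0.4926, 0.0451, 0.2459]
eef_rot: [1.0, 0.007, -0.0, -0.001]
ft_force: [-0.3, 0.1, -1.5]
opening: 0.166
grip_force: 45.0
```

carry_out(fingers=[0,0,0,0,0], offset=[[0,0,0],[0,0,0],[0,0,0],[0,0,0],[0,0,0]], turn=[[0,0,0],[0,0,0],[0,0,0],[0,0,0],[0,0,0]])

```text
t: 29.58
position: [0.4932, 0.0446, 0.246]
eef_rot: [1.0, 0.006, 0.0, -0.001]
ft_force: [-0.1, 1.0, -1.4]
opening: 0.167
grip_force: 45.0
```

```bash
python3 -c "
from h import *
st();plan([MX,MY,.21],down(-90))
S=snap('side');T=snap('top')
im=S['pixels']
cv2.imwrite('pics/cap.png',np.hstack([cv2.resize(T['pixels'][160:280,210:340],None,fx=3,fy=3),cv2.resize(im[170:290,280:400],None,fx=3,fy=3)]))
for w in blobs(im,[-6,150,60],[6,255,255],100,(290,100,400,270)): print(w[0],cv2.boundingRect(w[2]))
print('mouth px',proj(S,C+[0,0,.158]),'rim pred centre',proj(S,np.r_[bot.observe()['position'][:2],bot.observe()['position'][2]-.036]))"
```

```text
29.57 p [0.4932 0.0446 0.246 ] yaz -89.3 z [ 0.     0.002 -1.   ] F [-0.1  1.  -1.4] op 0.167 g 45.0 q [-0.14  0.14  1.62  0.    1.38  1.42]
plan [0.002, -0.004, 0.072] [-0.001, -0.0, 0.008]
1403.5 (312, 174, 50, 39)
mouth px [336.13040795 222.21727667] rim pred centre [336.90034615 199.79556819]
```

View pics/cap.png

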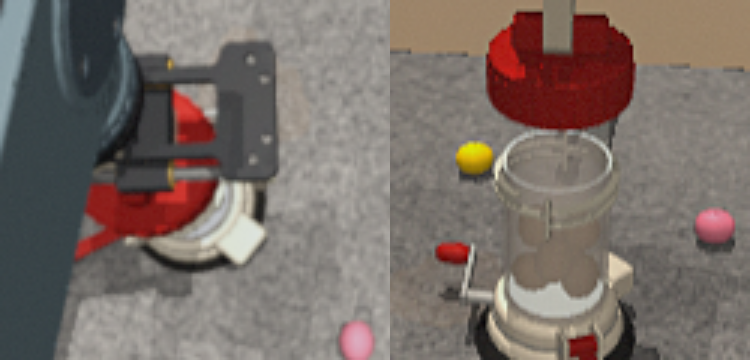

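The side crop shows the cap level, centred at column 561 above the neck at 558, so it is aligned across. Lowering in steps while watching the force.

carry_out(fingers=[0,0,0,0,0], offset=[[0.002,-0.004,0.03],[0.002,-0.004,0.06],[0.002,-0.004,0.08],[0.002,-0.004,0.1],[0.002,-0.004,0.11]], turn=[[0,0,0],[0,0,0],[0,0,0],[0,0,0],[0,0,0]])

```text
t: 30.3
position: [0.4939, 0.0468, 0.1902]
eef_rot: [1.0, 0.006, -0.0, -0.001]
ft_force: [0.1, 0.3, -1.2]
opening: 0.171
grip_force: 45.0
```

```bash
python3 -c "
from h import *
st();plan([MX,MY,.185])"
```

```text
30.3 p [0.4939 0.0468 0.1902] yaz -89.3 z [-0.001  0.002 -1.   ] F [ 0.1  0.3 -1.2] op 0.171 g 45.0 q [-0.13  0.18  1.7   0.    1.25  1.43]
plan [0.0, 0.001, 0.01] [0.0, 0.0, 0.0]
```

carry_out(fingers=[0,0,0,0,0], offset=[[0,0,0.004],[0,0,0.008],[0,0,0.012],[0,0,0.016],[0,0,0.02]], turn=[[0,0,0],[0,0,0],[0,0,0],[0,0,0],[0,0,0]])

```text
t: 30.92
position: [0.4946, 0.0467, 0.1825]
eef_rot: [1.0, 0.006, 0.001, -0.001]
ft_force: [-5.7, -0.2, 17.8]
opening: 0.169
grip_force: 45.0
```

```bash
python3 -c "
from h import *
st()"
```

```text
30.93 p [0.4946 0.0467 0.1825] yaz -89.3 z [ 0.002  0.001 -1.   ] F [-5.7 -0.2 17.8] op 0.169 g 45.0 q [-0.13  0.19  1.72  0.    1.23  1.43]
```

Contact is at cap_grip about 32 mm above the mouth, so the lugs are on the thread. Turning backward with light pressure.

carry_out(fingers=[0,0,0,0,0], offset=[[-0.0012,0,-0.002],[-0.0012,0,-0.002],[-0.0012,0,-0.002],[-0.0012,0,-0.002],[-0.0012,0,-0.002]], turn=[[0,0,-0.06],[0,0,-0.13],[0,0,-0.2],[0,0,-0.27],[0,0,-0.34]])

```text
t: 31.55
position: [0.4948, 0.0473, 0.184]
eef_rot: [0.963, 0.271, 0.002, -0.001]
ft_force: [-2.0, 1.9, 11.5]
opening: 0.169
grip_force: 45.1
```

```bash
python3 -c "
from h import *
st()"
```

```text
31.55 p [0.4948 0.0473 0.184 ] yaz -58.5 z [ 0.004  0.002 -1.   ] F [-2.   1.9 11.5] op 0.169 g 45.1 q [-0.13  0.19  1.71  0.    1.23  0.89]
```

carry_out(fingers=[0,0,0,0,0], offset=[[0,0,0],[0,0,0],[0,0,0],[0,0,0],[0,0,0]], turn=[[0,0,-0.07],[0,0,-0.14],[0,0,-0.21],[0,0,-0.28],[0,0,-0.35]])

```text
t: 32.17
position: [0.4938, 0.047, 0.1828]
eef_rot: [0.853, 0.522, 0.001, -0.0]
ft_force: [-0.8, 0.5, -0.9]
opening: 0.168
grip_force: 45.0
```

```bash
python3 -c "
from h import *
st()"
```

```text
32.17 p [0.4938 0.047  0.1828] yaz -27.0 z [ 0.002  0.002 -1.   ] F [-0.8  0.5 -0.9] op 0.168 g 45.0 q [-0.13  0.19  1.72  0.    1.23  0.34]
```

The force fell to the cap's own weight, so the lugs have passed the thread ends. Lowering.

carry_out(fingers=[0,0,0,0,0], offset=[[0,0,0.004],[0,0,0.008],[0,0,0.012],[0,0,0.016],[0,0,0.017]], turn=[[0,0,0],[0,0,0],[0,0,0],[0,0,0],[0,0,0]])

```text
t: 32.8
position: [0.4937, 0.047, 0.1747]
eef_rot: [0.854, 0.521, 0.001, -0.0]
ft_force: [-4.2, 2.4, 10.8]
opening: 0.168
grip_force: 45.0
```

```bash
python3 -c "
from h import *
st()"
```

```text
32.8 p [0.4937 0.047  0.1747] yaz -27.2 z [ 0.001  0.002 -1.   ] F [-4.2  2.4 10.8] op 0.168 g 45.0 q [-0.13  0.2   1.73  0.    1.22  0.34]
```

TCP is at 0.1747, exactly the dropped-in height. Driving forward.

carry_out(fingers=[0,0,0,0,0], offset=[[0,0,0.001],[0,0,0.002],[0,0,0.003],[0,0,0.0035],[0,0,0.004]], turn=[[0,0,0.09],[0,0,0.18],[0,0,0.27],[0,0,0.36],[0,0,0.45]])

```text
t: 33.42
position: [0.4953, 0.0468, 0.1733]
eef_rot: [0.982, 0.191, 0.002, -0.0]
ft_force: [-0.2, 1.3, 7.6]
opening: 0.17
grip_force: 45.1
```

```bash
python3 -c "
from h import *
st();print(bot.observe()['moment'])"
```

```text
33.42 p [0.4953 0.0468 0.1733] yaz -68.0 z [ 0.005  0.001 -1.   ] F [-0.2  1.3  7.6] op 0.17 g 45.1 q [-0.13  0.2   1.73  0.    1.21  1.05]
[0.17202432 0.23546674 0.34995072]
```

carry_out(fingers=[0,0,0,0,0], offset=[[0,0,0.001],[0,0,0.002],[0,0,0.003],[0,0,0.0035],[0,0,0.004]], turn=[[0,0,0.09],[0,0,0.18],[0,0,0.27],[0,0,0.36],[0,0,0.45]])

```text
t: 34.05
position: [0.4947, 0.0461, 0.1713]
eef_rot: [0.987, -0.16, 0.002, -0.0]
ft_force: [-1.6, 0.9, 9.5]
opening: 0.166
grip_force: 45.0
```

```bash
python3 -c "
from h import *
st();print(bot.observe()['moment'])"
```

```text
34.05 p [0.4947 0.0461 0.1713] yaz -108.5 z [ 0.003 -0.    -1.   ] F [-1.6  0.9  9.5] op 0.166 g 45.0 q [-0.13  0.2   1.73  0.    1.2   1.76]
[-0.0051135   0.54578929  0.23235969]
```

carry_out(fingers=[0,0,0,0,0], offset=[[0,0,0.001],[0,0,0.002],[0,0,0.003],[0,0,0.0035],[0,0,0.004]], turn=[[0,0,0.09],[0,0,0.18],[0,0,0.27],[0,0,0.36],[0,0,0.45]])

```text
t: 34.67
position: [0.4948, 0.0466, 0.1694]
eef_rot: [0.87, -0.492, 0.001, -0.001]
ft_force: [-2.9, 1.7, 11.3]
opening: 0.168
grip_force: 45.2
```

```bash
python3 -c "
from h import *
st();print(bot.observe()['moment'])"
```

```text
34.67 p [0.4948 0.0466 0.1694] yaz -149.0 z [ 0.004  0.001 -1.   ] F [-2.9  1.7 11.3] op 0.168 g 45.2 q [-0.13  0.2   1.74  0.    1.2   2.47]
[0.22276813 0.58827608 0.4524113 ]
```

carry_out(fingers=[0,0,0,0,0], offset=[[0,0,0.001],[0,0,0.002],[0,0,0.003],[0,0,0.0035],[0,0,0.0035]], turn=[[0,0,0.06],[0,0,0.12],[0,0,0.18],[0,0,0.22],[0,0,0.26]])

```text
t: 35.3
position: [0.4945, 0.0463, 0.1682]
eef_rot: [0.754, -0.657, 0.001, -0.001]
ft_force: [-4.2, -0.0, 14.7]
opening: 0.165
grip_force: 45.2
```

```bash
python3 -c "
from h import *
st();print(bot.observe()['moment'])"
```

```text
35.3 p [0.4945 0.0463 0.1682] yaz -172.2 z [ 0.003 -0.    -1.   ] F [-4.2 -0.  14.7] op 0.165 g 45.2 q [-0.13  0.2   1.74  0.    1.2   2.87]
[0.09900514 0.92656797 0.46055811]
```

carry_out(fingers=[0,0,0,0,0], offset=[[0,0,0],[0,0,0.0005],[0,0,0.0005],[0,0,0.0005],[0,0,0.0005]], turn=[[0,0,0.04],[0,0,0.07],[0,0,0.1],[0,0,0.1],[0,0,0.1]])

```text
t: 35.92
position: [0.4935, 0.0463, 0.1678]
eef_rot: [-0.701, 0.713, -0.001, 0.0]
ft_force: [-6.3, 0.6, 17.7]
opening: 0.17
grip_force: 46.1
```

```bash
python3 -c "
from h import *
st();print(bot.observe()['moment'])"
```

```text
35.92 p [0.4935 0.0463 0.1678] yaz 179.0 z [ 0.001 -0.    -1.   ] F [-6.3  0.6 17.7] op 0.17 g 46.1 q [-0.13  0.2   1.74 -0.    1.2   3.03]
[0.12502382 1.48985888 0.81143326]
```

The height matches home and the torque is rising. I'll release, swing the wrist back half a turn and re-torque to confirm the stop.

carry_out(fingers=[0.5,0.5,0.5,0.5,0.5], offset=[[0,0,-0.002],[0,0,-0.002],[0,0,-0.002],[0,0,-0.06],[0,0,-0.15]], turn=[[0,0,0],[0,0,0],[0,0,0],[0,0,0],[0,0,0]])

```text
t: 36.55
position: [0.4924, 0.0467, 0.2396]
eef_rot: [-0.7, 0.714, 0.002, -0.001]
ft_force: [0.7, -1.1, 0.7]
opening: 0.499
grip_force: 0.0
```

carry_out(fingers=[0.5,0.5,0.5,0.5,0.5], offset=[[0,0,0],[0,0,0],[0,0,0],[0,0,0],[0,0,0]], turn=[[0,0,-0.11],[0,0,-0.22],[0,0,-0.33],[0,0,-0.44],[0,0,-0.55]])

```text
t: 37.17
position: [0.4935, 0.0466, 0.2402]
eef_rot: [0.936, -0.353, -0.001, -0.001]
ft_force: [-0.3, 0.1, 0.0]
opening: 0.501
grip_force: 0.0
```

carry_out(fingers=[0.5,0.5,0.5,0.5,0.5], offset=[[0,0,0],[0,0,0],[0,0,0],[0,0,0],[0,0,0]], turn=[[0,0,-0.11],[0,0,-0.22],[0,0,-0.33],[0,0,-0.44],[0,0,-0.55]])

```text
t: 37.8
position: [0.4935, 0.0466, 0.2401]
eef_rot: [0.997, 0.072, -0.0, -0.001]
ft_force: [-0.1, 0.3, -0.1]
opening: 0.501
grip_force: 0.0
```

carry_out(fingers=[0.5,0.5,0.5,0.5,0.5], offset=[[0,0,0],[0,0,0],[0,0,0],[0,0,0],[0,0,0]], turn=[[0,0,-0.11],[0,0,-0.22],[0,0,-0.33],[0,0,-0.44],[0,0,-0.55]])

```text
t: 38.42
position: [0.4935, 0.0466, 0.2401]
eef_rot: [0.876, 0.483, 0.0, -0.001]
ft_force: [0.2, 0.5, -0.3]
opening: 0.499
grip_force: 0.0
```

carry_out(fingers=[0.5,0.5,0.5,0.5,0.5], offset=[[0,0,0],[0,0,0],[0,0,0],[0,0,0],[0,0,0]], turn=[[0,0,-0.11],[0,0,-0.22],[0,0,-0.33],[0,0,-0.35],[0,0,-0.35]])

```text
t: 39.05
position: [0.4935, 0.0466, 0.2403]
eef_rot: [0.715, 0.699, 0.0, -0.001]
ft_force: [-0.2, -0.1, 0.1]
opening: 0.499
grip_force: 0.0
```

```bash
python3 -c "
from h import *
st();plan([MX,MY,.168],down(0))
S=snap('side');T=snap('top')
for n,D,roi in(('S',S,(290,160,400,262)),('T',T,(225,160,310,270))):
  for w in blobs(D['pixels'],[-6,150,60],[6,255,255],60,roi): print(n,w[0],w[1],cv2.boundingRect(w[2]))
b=lambda D,p:proj(D,np.array(p)).round(1)
for dz in(0,.0065): # expected px extent of skirt bottom edge and top
  z0=.158+.018-.044+dz
  print('exp rim low',[b(S,[MX,MY+.0475,z0])],'left/right',b(S,[MX+.0475,MY,z0+.03]),b(S,[MX-.0475,MY,z0+.03]),'bar top',b(S,[MX,MY,z0+.056]))
"
```

```text
39.05 p [0.4935 0.0466 0.2403] yaz -1.3 z [-0.     0.002 -1.   ] F [-0.2 -0.1  0.1] op 0.499 g 0.0 q [-0.13  0.15  1.62  0.    1.37 -0.11]
plan [-0.0, 0.001, 0.145] [-0.0, -0.001, -0.014]
S 1489.5 ((335.0, 224.5), (43.0, 46.0), 90.0) (312, 203, 47, 44)
T 781.0 ((274.0, 218.0), (44.0, 24.0), 90.0) (262, 196, 25, 45)
exp rim low [array([333.8, 246.9])] left/right [312.7 219.2] [359.8 222. ] bar top [336.3 209.7]
exp rim low [array([333.9, 244.2])] left/right [312.6 216.5] [360.  219.3] bar top [336.3 207. ]
```

The side view's lowest rim row of 246 matches the home height (246.9), against 244 if not home. One confirming re-torque.

carry_out(fingers=[0.5,0.5,0.5,0.5,0.5], offset=[[0,0,0.06],[0,0,0.11],[0,0,0.138],[0,0,0.141],[0,0,0.141]], turn=[[0,0,0],[0,0,0],[0,0,0],[0,0,0],[0,0,0]])

```text
t: 39.78
position: [0.4942, 0.0467, 0.1708]
eef_rot: [0.714, 0.7, 0.001, -0.0]
ft_force: [-0.0, 0.1, -0.1]
opening: 0.501
grip_force: 0.0
```

carry_out(fingers=[0,0,0,0,0], offset=[[0,0,0],[0,0,0],[0,0,0],[0,0,0],[0,0,0]], turn=[[0,0,0],[0,0,0],[0,0,0],[0,0,0],[0,0,0]])

```text
t: 40.4
position: [0.4937, 0.0468, 0.1703]
eef_rot: [0.714, 0.7, 0.001, -0.0]
ft_force: [-0.5, -0.2, 0.8]
opening: 0.17
grip_force: 44.6
```

```bash
python3 -c "
from h import *
st();print(bot.observe()['moment'])"
```

```text
40.4 p [0.4937 0.0468 0.1703] yaz -1.1 z [ 0.     0.001 -1.   ] F [-0.5 -0.2  0.8] op 0.17 g 44.6 q [-0.13  0.2   1.73  0.    1.21 -0.11]
[-0.08008125  0.12624947  0.31096897]
```

carry_out(fingers=[0,0,0,0,0], offset=[[0,0,0],[0,0,0],[0,0,0.001],[0,0,0.001],[0,0,0.001]], turn=[[0,0,0.03],[0,0,0.06],[0,0,0.09],[0,0,0.12],[0,0,0.12]])

```text
t: 41.02
position: [0.4937, 0.0469, 0.1703]
eef_rot: [0.776, 0.631, 0.001, -0.0]
ft_force: [-1.4, 0.2, 4.8]
opening: 0.191
grip_force: 49.5
```

```bash
python3 -c "
from h import *
st();print(bot.observe()['moment'])"
```

```text
41.02 p [0.4937 0.0469 0.1703] yaz -11.8 z [ 0.001  0.001 -1.   ] F [-1.4  0.2  4.8] op 0.191 g 49.5 q [-0.13  0.2   1.73  0.    1.21  0.07]
[0.02527971 0.39946773 1.00545062]
```

The fingers were spread by the bar and the torque reached 1 N·m, so the cap is at its stop. Release, rise, then measure the lever.

carry_out(fingers=[0.5,0.5,0.5,0.5,0.5], offset=[[0,0,0],[0,0,0],[0,0,-0.01],[0,0,-0.08],[0,0,-0.18]], turn=[[0,0,0],[0,0,0],[0,0,0],[0,0,0],[0,0,0]])

```text
t: 41.65
position: [0.4926, 0.0467, 0.2595]
eef_rot: [0.777, 0.63, -0.001, -0.002]
ft_force: [1.1, -0.0, 0.3]
opening: 0.499
grip_force: 0.0
```

carry_out(fingers=[0.5,0.5,0.5,0.5,0.5], offset=[[-0.1,-0.05,0],[-0.2,-0.1,0],[-0.3,-0.15,0],[-0.3,-0.15,0],[-0.3,-0.15,0]], turn=[[0,0,-0.1],[0,0,-0.2],[0,0,-0.3],[0,0,-0.4],[0,0,-0.405]])

```text
t: 42.28
position: [0.389, -0.0853, 0.2597]
eef_rot: [0.542, 0.84, 0.001, 0.0]
ft_force: [0.0, -0.4, 0.9]
opening: 0.502
grip_force: 0.0
```

```bash
python3 -c "
from h import *
st()
T=snap('top');S=snap('side')
cv2.imwrite('pics/fin.png',np.hstack([cv2.resize(T['pixels'][170:280,200:310],None,fx=3.6,fy=3.6),cv2.resize(S['pixels'][190:320,290:410],None,fx=3.05,fy=3.046)[:396]]))
for n,D,roi in(('T',T,(215,220,270,265)),('S',S,(325,262,400,330))):
  for w in blobs(D['pixels'],[-6,150,60],[6,255,255],30,roi):
    c=w[2][:,0,:].astype(float); vx,vy,x0,y0=cv2.fitLine(w[2],cv2.DIST_L2,0,.01,.01).ravel()
    t=(c-[x0,y0])@[vx,vy]; e=[np.array([x0,y0])+k*np.array([vx,vy]) for k in(t.min(),t.max())]
    P=[onz(D,q,.038) for q in e]; d=P[0]-P[1]
    print(n,np.round(e,1).tolist(),[p.round(4) for p in P],'r',[np.hypot(*(p-C)[:2]).round(4) for p in P],np.degrees(np.arctan2(d[1],d[0])))
"
```

```text
42.27 p [ 0.389  -0.0853  0.2597] yaz 24.4 z [ 0.001  0.001 -1.   ] F [ 0.  -0.4  0.9] op 0.502 g 0.0 q [-0.5  -0.05  1.79  0.    1.41 -0.92]
S [[341.8, 282.0], [356.3, 308.5]] [array([0.4771, 0.0888, 0.038 ]), array([0.4434, 0.1617, 0.038 ])] r [np.float64(0.0456), np.float64(0.1258)] -65.13321915127187
```

View pics/fin.png

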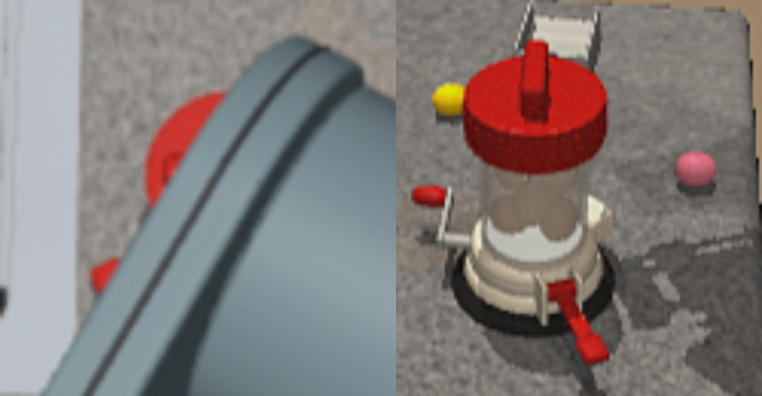

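The side crop shows the cap seated level at (535,115) and the lever level with its pad at (593,345); its azimuth reads 114.9° with the end at r = 126 mm, as expected. Now the lever-grip poses.

```bash
cat >> h.py <<'E'
def lev(r,z,tilt=-12): # TCP pose whose grasp point is at radius r, height z on the lever side
    rot=down(24.6)*R.from_rotvec([0,np.radians(tilt),0]); return C+u*r+[0,0,z]+.019*rot.as_matrix()[:,2],rot
E
python3 -c "
from h import *
p,r=lev(.114,.14); s=bot.observe();p0=s['position'];print(p)
rows([p0+(np.r_[p[:2],.26]-p0)*k for k in(.2,.4,.6,.8,1)],[r]*5)"
```

```text
[0.44818843 0.14656114 0.1214152 ]
offset [[0.075, 0.06, -0.0], [0.149, 0.119, -0.0], [0.224, 0.179, -0.0], [0.298, 0.238, -0.0], [0.373, 0.298, -0.0]]
turn [[0.001, -0.134, -0.003], [0.001, -0.134, -0.003], [0.001, -0.134, -0.003], [0.001, -0.134, -0.003], [0.001, -0.134, -0.003]]
```

carry_out(fingers=[0.5,0.5,0.5,0.5,0.5], offset=[[0.075,0.06,0],[0.15,0.12,0],[0.224,0.18,0],[0.3,0.24,0],[0.373,0.298,0]], turn=[[0,0,0],[0,0,0],[0,-0.04,0],[0,-0.09,0],[0,-0.134,0]])

```text
t: 43.0
position: [0.4476, 0.1498, 0.26]
eef_rot: [0.538, 0.836, -0.056, 0.09]
ft_force: [0.7, -1.6, 0.9]
opening: 0.495
grip_force: 0.0
```

carry_out(fingers=[0.5,0.5,0.5,0.5,0.5], offset=[[0,0,0],[0,0,0],[0,0,0],[0,0,0],[0,0,0]], turn=[[0,0,0],[0,0,0],[0,0,0],[0,0,0],[0,0,0]])

```text
t: 43.62
position: [0.4475, 0.1457, 0.2599]
eef_rot: [0.539, 0.836, -0.056, 0.088]
ft_force: [-0.6, 0.3, -0.7]
opening: 0.502
grip_force: 0.0
```

```bash
python3 -c "
from h import *
st()
L=[lev(.116,z) for z in(.2,.15,.1,.07,.07)]; rows([p for p,_ in L],[r for _,r in L])"
```

```text
43.62 p [0.4475 0.1457 0.2599] yaz 24.4 z [ 0.087 -0.189 -0.978] F [-0.6  0.3 -0.7] op 0.502 g 0.0 q [ 0.24  0.09  1.66 -0.21  1.36 -0.15]
offset [[0.037, 0.002, 0.152], [0.058, 0.002, 0.25], [0.079, 0.001, 0.348], [0.091, 0.001, 0.407], [0.091, 0.001, 0.407]]
turn [[0.0, -0.0, -0.002], [0.0, -0.0, -0.002], [0.0, -0.0, -0.002], [0.0, -0.0, -0.002], [0.0, -0.0, -0.002]]
```

carry_out(fingers=[0.5,0.5,0.5,0.5,0.5], offset=[[0.025,0.002,0.12],[0.05,0.002,0.22],[0.072,0.001,0.32],[0.091,0.001,0.407],[0.091,0.001,0.407]], turn=[[0,0,0],[0,0,0],[0,0,0],[0,0,0],[0,0,0]])

```text
t: 44.25
position: [0.4444, 0.1479, 0.0487]
eef_rot: [0.538, 0.837, -0.059, 0.086]
ft_force: [0.4, -0.8, 0.4]
opening: 0.499
grip_force: 0.0
```

```bash
python3 -c "
from h import *
st()
L=[lev(.115,z) for z in(.06,.05,.042,.037,.037)]; rows([p for p,_ in L],[r for _,r in L])"
```

```text
44.25 p [0.4444 0.1479 0.0487] yaz 24.5 z [ 0.08  -0.19  -0.978] F [ 0.4 -0.8  0.4] op 0.499 g 0.0 q [ 0.24  0.32  1.95 -0.27  0.86 -0.  ]
offset [[-0.001, 0.006, 0.015], [0.004, 0.006, 0.034], [0.007, 0.006, 0.05], [0.009, 0.006, 0.06], [0.009, 0.006, 0.06]]
turn [[-0.004, -0.001, -0.001], [-0.004, -0.001, -0.001], [-0.004, -0.001, -0.001], [-0.004, -0.001, -0.001], [-0.004, -0.001, -0.001]]
```

carry_out(fingers=[0.5,0.5,0.5,0.5,0.5], offset=[[0,0.005,0.015],[0.004,0.005,0.034],[0.007,0.005,0.05],[0.009,0.005,0.059],[0.009,0.005,0.059]], turn=[[0,0,0],[0,0,0],[0,0,0],[0,0,0],[0,0,0]])

```text
t: 44.88
position: [0.4498, 0.1487, 0.0212]
eef_rot: [0.538, 0.837, -0.056, 0.088]
ft_force: [-0.9, 0.2, 0.4]
opening: 0.499
grip_force: 0.0
```

carry_out(fingers=[0,0,0,0,0], offset=[[0,0,0],[0,0,0],[0,0,0],[0,0,0],[0,0,0]], turn=[[0,0,0],[0,0,0],[0,0,0],[0,0,0],[0,0,0]], force=20)

```text
t: 45.5
position: [0.4468, 0.1474, 0.021]
eef_rot: [0.538, 0.837, -0.059, 0.086]
ft_force: [-7.0, -3.6, 5.7]
opening: 0.191
grip_force: 20.0
```

```bash
python3 -c "
from h import *
st(); s=bot.observe()
L=[]
p0,_=lev(.052+.063,.037)
for a in(8,18,28,38,46,52):
  h=np.radians(a); L.append(lev(.052+.063*np.cos(h),.037+.063*np.sin(h))[0]-p0+s['position'])
rows(L)"
```

```text
45.5 p [0.4468 0.1474 0.021 ] yaz 24.5 z [ 0.081 -0.191 -0.978] F [-7.  -3.6  5.7] op 0.191 g 20.0 q [ 0.24  0.37  1.97 -0.29  0.79  0.02]
offset [[-0.005, -0.0, -0.017], [-0.014, -0.0, -0.037], [-0.027, -0.0, -0.055], [-0.042, -0.0, -0.07], [-0.056, -0.0, -0.081], [-0.068, -0.0, -0.087]]
```

carry_out(fingers=[0,0,0,0,0], offset=[[-0.005,-0.003,-0.017],[-0.014,-0.004,-0.037],[-0.027,-0.005,-0.055],[-0.042,-0.005,-0.07],[-0.056,-0.005,-0.081]], turn=[[0,0,0],[0,0,0],[0,0,0],[0,0,0],[0,0,0]])

```text
t: 46.12
position: [0.4545, 0.1305, 0.0672]
eef_rot: [0.538, 0.836, -0.056, 0.087]
ft_force: [-4.7, 1.3, -7.0]
opening: 0.189
grip_force: 20.0
```

carry_out(fingers=[0,0,0,0,0], offset=[[-0.008,0,-0.005],[-0.012,0,-0.006],[-0.014,0,-0.008],[-0.014,0,-0.008],[-0.014,0,-0.008]], turn=[[0,0,0],[0,0,0],[0,0,0],[0,0,0],[0,0,0]])

```text
t: 46.75
position: [0.457, 0.1252, 0.0727]
eef_rot: [0.538, 0.836, -0.056, 0.087]
ft_force: [-7.1, 2.8, -2.3]
opening: 0.192
grip_force: 20.0
```

```bash
python3 -c "
from h import *
st(); s=bot.observe(); g=s['position']-.019*R.from_quat(s['eef_rot']).as_matrix()[:,2]
r=(g-C)@u; print('grasp r,z',r,g[2],'angle up',np.degrees(np.arctan2(g[2]-.036,r-.052)))"
```

```text
46.75 p [0.457  0.1252 0.0727] yaz 24.5 z [ 0.085 -0.188 -0.979] F [-7.1  2.8 -2.3] op 0.192 g 20.0 q [ 0.19  0.28  1.93 -0.26  0.9  -0.08]
grasp r,z 0.09086624558907341 0.09127401592543327 angle up 54.886807451890334
```

The lever has swung about 51°, so it is at its upper stop. Release and retreat outward.

carry_out(fingers=[0.5,0.5,0.5,0.5,0.5], offset=[[0,0,0],[0,0,0],[0.005,0,-0.02],[0.02,0,-0.1],[0.06,0,-0.2]], turn=[[0,0,0],[0,0,0],[0,0,0],[0,0,0],[0,0,0]])

```text
t: 47.38
position: [0.4373, 0.1705, 0.1653]
eef_rot: [0.538, 0.836, -0.056, 0.088]
ft_force: [0.8, 0.8, 0.3]
opening: 0.495
grip_force: 0.0
```

carry_out(fingers=[0.5,0.5,0.5,0.5,0.5], offset=[[0.1,0,-0.1],[0.2,0,-0.15],[0.32,0,-0.2],[0.36,0,-0.2],[0.36,0,-0.2]], turn=[[0,0,0],[0,0,0],[0,0,0],[0,0,0],[0,0,0]])

```text
t: 48.0
position: [0.3547, 0.3512, 0.225]
eef_rot: [0.536, 0.838, -0.055, 0.088]
ft_force: [-0.3, -0.4, 0.5]
opening: 0.498
grip_force: 0.0
```

```bash
python3 -c "
from h import *
st();scoop()
T=snap('top');S=snap('side')
cv2.imwrite('pics/end.png',np.hstack([cv2.resize(T['pixels'][150:300,220:440],None,fx=1.9,fy=1.9),cv2.resize(S['pixels'][180:320,280:420],None,fx=2.04,fy=2.036)]))
for w in blobs(S['pixels'],[-6,150,60],[6,255,255],30,(290,160,400,330)): print('S',w[0],w[1],cv2.boundingRect(w[2]))
print('lever up tip',proj(S,C+u*.0906+[0,0,.082]))"
```

```text
48.0 p [0.3547 0.3512 0.225 ] yaz 24.7 z [ 0.089 -0.187 -0.978] F [-0.3 -0.4  0.5] op 0.498 g 0.0 q [ 0.71  0.22  1.59 -0.2   1.39  0.32]
handle px 123.0 ((367.5, 218.5), (7.0, 21.0), 90.0) pos [ 0.5053 -0.1766  0.03  ]
S 61.5 ((347.8514099121094, 284.10809326171875), (5.425166606903076, 16.76869773864746), 80.53767395019531) (340, 281, 17, 8)
S 48.5 ((300.0, 254.0), (6.0, 10.0), 90.0) (295, 251, 11, 7)
S 1494.5 ((335.0, 224.5), (43.0, 46.0), 90.0) (312, 203, 47, 44)
lever up tip [351.2692269  279.47643407]
```

View pics/end.png

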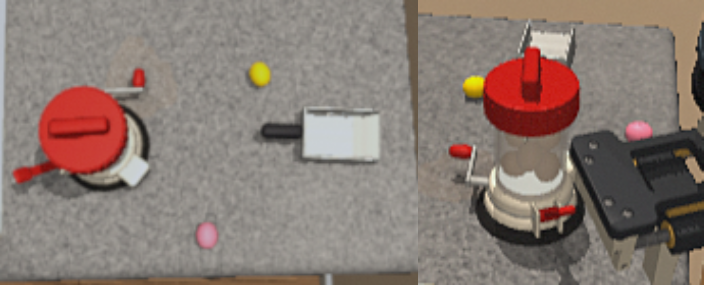

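The lever blob at (347.9,284.1) matches its start position, fully up. The cap is home, the scoop is upright and no walnuts are left on the worktop. Handing in.

```bash
python3 -c "
from bench import bot
print(bot.finish_job())"
```

```text
the job is handed in; nothing more can be done
None
```

The job is handed in (no verdict came back): all six walnuts are in the hopper, the scoop is upright on the worktop, the cap is at its home stop, the lever is fully up again, and the arm is clear.

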